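Lift the filter disc with the blade and tip it onto the inspection plate

TASK

Slide the steel lifter's thin blade under the copper-coloured filter disc that lies in front of the white stop rail, lift the disc clear of the table on the blade, and tip it off onto the round inspection plate, so that it lies flat on the plate's floor with the same face up. Then lay the lifter back flat with its blade on the black rubber mat. Never touch the disc with the fingers, do not let it fall from a height, and leave the other things where they are.

Things in the scene. Friction and masses are not known exactly. Their poses are not given: they have to be found in the camera images.
- lifter_grip (a point): Middle of the lifter's wooden handle, half-way up. The lifter is a cranked tool of 0.22 kg: flat steel blade, thin dark neck, level handle behind. x: from handle to blade's front edge; y: across; z: up as it lies. Handle: flat bar along x, 18 mm wide (y; grip so), 22 mm high, from 42 mm ahead of this point to 54 mm behind; 55 mm above the blade's underside. Centre of mass 85 mm ahead.
- lifter_blade (a point): Centre of the blade's top face; axes as lifter_grip, 112 mm ahead of it (x) and 53 mm below. Blade: flat, 100 mm long (x), 72 mm wide (y), 2 mm thick; front edge 50 mm ahead of this point. The neck's foot takes the rear 20 mm, so about 80 mm are free. The disc begins to slide on the blade at a slope of 18 to 27 degrees. The lifter starts lying flat on the mat.
- disc_center (a point): Centre, half-way up, of the copper-coloured flat filter disc: diameter 72 mm, 12 mm thick, about 0.14 kg; z is its axis, up at the start. It lies on the table, 1 to 14 mm short of the stop rail. Its lower edge is bevelled (underside 50 mm across, bevel rises 4.5 mm over 11 mm): a blade pushed along the table shoves it to the rail, then slips under it.
- stop: White slippery stop rail fixed to the table. Origin on the table, middle of the face that the disc meets; x is level and points away from the disc into the rail: the direction to push the blade. The rail is 140 mm long (y), 16 mm thick, 18 mm high, with a cheek at each end reaching 30 mm forward (to x = -0.030 m); 112 mm free between the cheeks.
- plate: Round shallow white inspection plate with a blue-grey floor, fixed to the table. Origin on the table at its centre. Rim diameter 190 mm, rim 13 mm high; the flat floor is 5 mm above the table and about 150 mm in diameter.
- mat: Black rubber mat fixed to the table, 240 mm (x) by 120 mm (y), 3 mm thick; origin under its centre, on the table. The lifter starts on it, blade to the mat's +x end.
- cartridge_a_center (a point): Bystander: cream filter cartridge with a black O-ring, upright, 45 mm across, 72 mm tall, standing at the back. The point is half-way up it. Loose; leave it where it is.
- cartridge_b_center (a point): Bystander: another cream filter cartridge, the same, standing at the back. The point is half-way up it. Loose; leave it where it is.
- marker_center (a point): Bystander: blue felt marker lying on the table, 131 x 20 x 21 mm. The point is half-way up it. Loose; leave it where it is.
- gauge_center (a point): Bystander: steel ring gauge with a black stub handle, lying flat, 129 x 62 x 14 mm. The point is half-way up it. Loose; leave it where it is.
Mind the look-alikes: they are no part of the job. There is more than one size of the plate; the job needs the larger.

How it is judged:
On the way, in this order (a step that is already met when the one before it is completed fails the run):
1. the disc rides on the lifter's blade, at least 25 mm clear of the table (height (world z) of disc_center above 0.035 m and height (world z) of lifter_blade above 0.025 m and x of disc_center in the frame of lifter_blade between -0.04 and 0.05 m and y of disc_center in the frame of lifter_blade between -0.04 and 0.04 m and z of disc_center in the frame of lifter_blade between 0.002 and 0.012 m), for 0.3 s.
2. over the plate the lifter is tilted by more than 15 degrees, so that the disc is tipped off (angle between lifter_blade's own z axis and vertical above 0.26 rad and horizontal distance between disc_center and plate below 0.1 m), for 0.05 s.
3. the disc lies flat on the plate's floor (horizontal distance between disc_center and plate below 0.05 m and height (world z) of disc_center below 0.015 m and angle between disc_center's own z axis and vertical below 0.1 rad), for 0.2 s.
At the end, for the whole second after the job is handed in: The disc lies flat (within 6 degrees, same face up) on the plate's floor, its centre within 50 mm of the plate's centre, at rest; the lifter lies flat (within 6 degrees) and still, the centre of its blade over the mat (all of step 3 and height (world z) of disc_center above 0.007 m and linear speed of each of disc, lifter below 0.02 m/s and x of lifter_blade in the frame of mat between -0.12 and 0.12 m and y of lifter_blade in the frame of mat between -0.06 and 0.06 m and height (world z) of lifter_blade below 0.01 m and angle between lifter_blade's own z axis and vertical below 0.1 rad); the robot touches nothing.
It fails at once if the fingers touch the disc (contact force between the fingers and disc above 0.5 N).
It fails at once if the disc falls from a height (over about 60 mm) (linear speed of disc above 1.1 m/s).
It fails at once if a bystander is pushed by more than 40 mm (distance of any of cartridge_a_center, cartridge_b_center, marker_center, gauge_center from where it was at the start of the episode above 0.04 m).
It also fails if it takes over 70 s, if anything falls off the work surface, if the arm or the gripper's body presses on something with over 40 N, if the wrist force passes 120 N, or if a joint passes its speed limit or range.

ROBOT

A 7-joint arm with a two-finger parallel gripper is mounted at the origin on the work surface; the furniture and walls round the work are solid. World frame = base frame: x ahead of the robot, y to its left, z up, the work surface at z = 0. Lengths are in m, angles in rad, forces in N, time in s.
With the tool pointing down it reaches from about 0.35 to 0.9 m from the base axis. Payload 8.1 kg.
Tool frame: the origin (TCP) lies at the very end of the fingers, on their centre line; the grasp point (between the pads) lies 19 mm behind it; z points along the fingers, y is the direction in which the jaws open and shut (so a half turn about z gives the same grasp; the last joint's range is limited). The gripper opens to 92 mm and grips with 3 to 60 N. Pads are 19 mm wide; open, the fingers measure 130 mm over their backs; the gripper's body (75 mm by 190 mm) begins 47 mm behind the grasp point.
Start: joints at [1.231, 0.434, 0.025, 1.573, -0.012, 1.134, -0.075], TCP at [0.147, -0.608, 0.227] pointing down, gripper open.
Joint ranges: [-2.62, 2.62], [-0.44, 2.09], [-1.27, 1.32], [0.08, 2.57], [-1.32, 4.46], [0.12, 2], [-2.74, 2.74]. Speed limits (rad/s): [2.22, 2.22, 3.01, 3.01, 3.14, 3.14, 3.14].

INTERFACE

Orientations are given as a unit quaternion [x, y, z, w].
In Python, from workcell import env gives the robot as it stands. The module is installed in compiled form; this text tells all that it offers.
- The arm moves only by the tool move_arm, never from a script. Its argument "commands" is one flat list of numbers, 7 for each row, row after row: the shift along the tool's x, y, z in cm, then the turn, a rotation vector about the tool's x, y, z in degrees, then the finger opening in cm, from 0 to 9.18. In form: [tx, ty, tz, wx, wy, wz, jaw, tx, ty, tz, wx, wy, wz, jaw, ...]. A call has exactly 5 rows; each row shifts and turns the commanded pose from where the row before left it, along the tool's axes as they then stand; what a row does not reach is not made up. A row lasts 1/8 s, in which the tool goes at most 62.5 mm and 10.7 degrees, less where a joint would pass 70% of its speed; a pose out of reach is approached as far as the arm can. A call with a gripper value outside its range is refused whole. The fingers move at their own pace and stop on an object; "force" is the grip in N (left out, the last holds). Time passes only in rows, so rows that do not move let the fingers close, or fill a call up. It gives the time, the measured TCP pose, the force and the opening at its end, in the units of the state.
- env.observe(): the state, without advancing time (a new reading comes with each control period).
- env.get_image(name): name is "scene" or "side" or "wrist"; returns the picture (420x560x3 uint8, red, green, blue); there is no depth.
- env.get_calibration(name): a dict with "vertical_fov" (degrees; the focal length in pixels is half the picture's height over the tangent of half this angle, whatever the lens; pixels are square), "cx", "cy" (the principal point, pixels), "view" (4x4, takes a point from world to camera coordinates). Camera axes: x right, y down, z forward; pixel columns grow to the right and rows downward; lengths in m; the calibration is good to about 2 mm. A picture is of the moment at which its call begins: read the wrist's pose just before it. get_calibration takes no time and is no camera call; for the wrist camera it gives the pose at the moment of the call.
- env.job_done(): hands the job in, once; it reports no verdict.
The state is a dict: "time_s": time; "joint_positions": joint angles; "dq": joint speeds; "tau": joint torques, N m; "tool_pos": TCP position; "ee_rot": TCP orientation; "contact_force": force on the tool from outside, world axes, zero at the start; "ft_torque": the same for the moment, N m; "opening": finger opening in m.
Only numpy, scipy, OpenCV 4.12 (cv2) and the standard library are available. Lean on these libraries where they do the work, as an engineer would, in place of code of your own. Each camera call takes 0.05 s, during which the arm holds its last target.

## Working session

There is one attempt and no reset: what is moved stays moved. The work goes in short steps, Python scripts to look and compute and a tool call to move; the robot and the scene stay as the last step left them, time stands still between calls to the robot, and variables do not carry over. Pictures are saved under pics/ and viewed, and the job is handed in when it is done.

Besides the shell and the picture viewer there is one more tool, called after "Call:" as name(argument=value, ...) on one line, values as JSON. move_arm: Moves the arm, as the interface text tells. Its arguments: {"type":"object","properties":{"commands":{"type":"array"},"force":{"type":"number"}},"required":["commands"]}

```bash
mkdir -p pics
python3 - <<'E'
from workcell import env
import cv2
s=env.observe();print({k:(s[k]) for k in('time_s','tool_pos','ee_rot','opening')})
for n in('scene','side','wrist'):
    c=env.get_calibration(n);print(n,c)
    cv2.imwrite(f'pics/{n}0.png',env.get_image(n)[:,:,::-1])
E
```

```text
{'time_s': 0.0, 'tool_pos': array([ 0.14642834, -0.60707799,  0.22594516]), 'ee_rot': array([ 9.93002323e-01,  1.18092161e-01, -1.72240202e-04, -7.73763814e-04]), 'opening': 0.09138661944620831}
scene {'vertical_fov': 46.014980484680315, 'cx': 276.0447222230737, 'cy': 208.58310389111443, 'view': array([[-0.7642119 , -0.64486117,  0.01158628,  0.32944899],
       [-0.39809087,  0.45748322, -0.79513066,  0.25445215],
       [ 0.50744836, -0.6122607 , -0.60632746,  1.11251363],
       [ 0.        ,  0.        ,  0.        ,  1.        ]])}
side {'vertical_fov': 44.114857991870664, 'cx': 276.84321661649363, 'cy': 207.44149237784293, 'view': array([[-0.97759248, -0.21034543, -0.00823059,  0.43937302],
       [-0.09431956,  0.47264012, -0.87619355,  0.11365335],
       [ 0.18819341, -0.85578392, -0.48188911,  1.45262186],
       [ 0.        ,  0.        ,  0.        ,  1.        ]])}
wrist {'vertical_fov': 65.97231312383852, 'cx': 274.23578564344905, 'cy': 211.62207205334514, 'view': array([[ 0.23344624, -0.97236852, -0.00151835, -0.62326825],
       [-0.92858841, -0.22339824,  0.29633899, -0.03657671],
       [-0.2884899 , -0.0677693 , -0.95508162,  0.391829  ],
       [ 0.        ,  0.        ,  0.        ,  1.        ]])}
```

View pics/scene0.png

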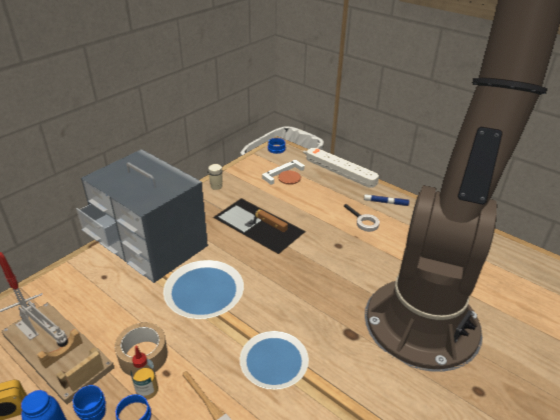

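View pics/side0.png

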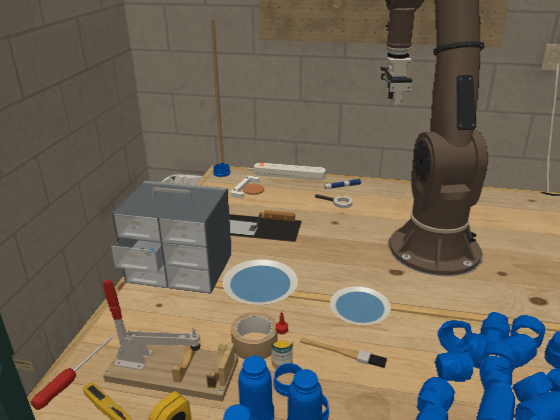

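View pics/wrist0.png

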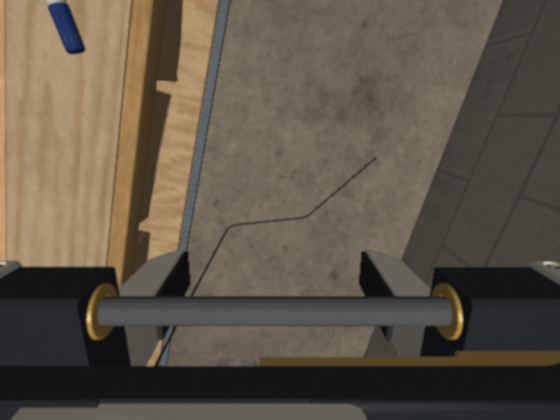

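```bash
cat > h.py <<'E'
import numpy as np, cv2, json
def K(c):
    f=210/np.tan(np.radians(c['vertical_fov'])/2)
    return np.array([[f,0,c['cx']],[0,f,c['cy']],[0,0,1]])
def proj(c,P):
    P=np.atleast_2d(P);V=c['view'];q=P@V[:3,:3].T+V[:3,3];q=q@K(c).T
    return q[:,:2]/q[:,2:]
def back(c,px,z):
    px=np.atleast_2d(np.array(px,float));V=c['view'];R=V[:3,:3];o=-R.T@V[:3,3]
    d=np.c_[px,np.ones(len(px))]@np.linalg.inv(K(c)).T@R
    return o+d*((z-o[2])/d[:,2])[:,None]
def crop(src,dst,x0,y0,x1,y1,k):
    im=cv2.imread(src)[y0:y1,x0:x1]
    im=cv2.resize(im,None,fx=k,fy=k,interpolation=cv2.INTER_CUBIC)
    for x in range((x0+9)//10*10,x1,10): cv2.putText(im,str(x),((x-x0)*k,8),0,.3,(0,255,255),1); cv2.line(im,((x-x0)*k,10),((x-x0)*k,16),(0,255,255),1)
    for y in range((y0+9)//10*10,y1,10): cv2.putText(im,str(y),(0,(y-y0)*k+3),0,.3,(0,255,255),1); cv2.line(im,(22,(y-y0)*k),(28,(y-y0)*k),(0,255,255),1)
    cv2.imwrite(dst,im)
E
python3 - <<'E'
from h import *
crop('pics/scene0.png','pics/c1.png',200,130,330,230,6)
crop('pics/scene0.png','pics/c2.png',205,190,315,255,7)
crop('pics/side0.png','pics/c3.png',190,160,310,250,6)
crop('pics/scene0.png','pics/c4.png',155,250,315,395,4)
E
```

```text
(no output)
```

View pics/c1.png

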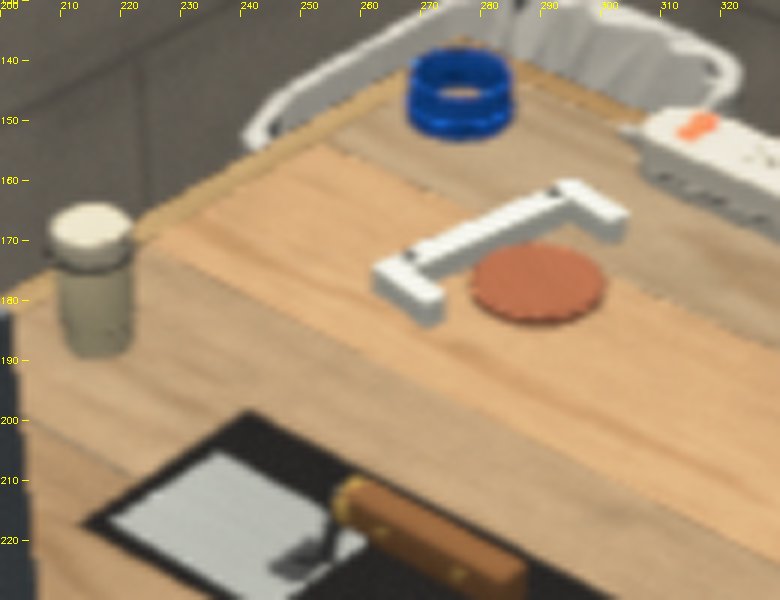

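View pics/c2.png

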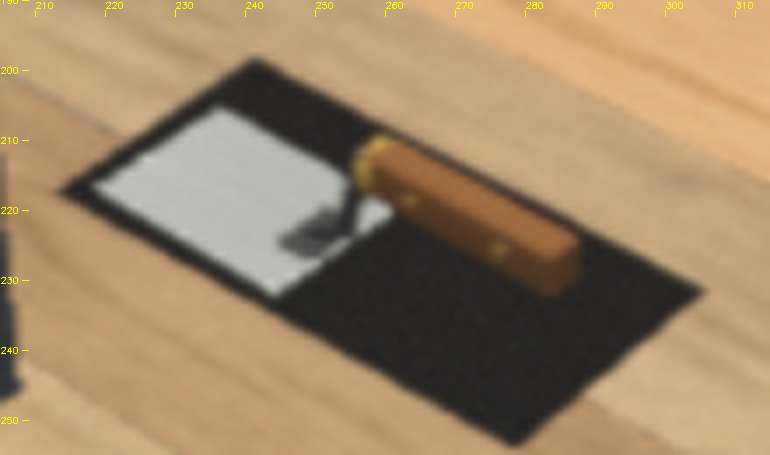

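View pics/c3.png

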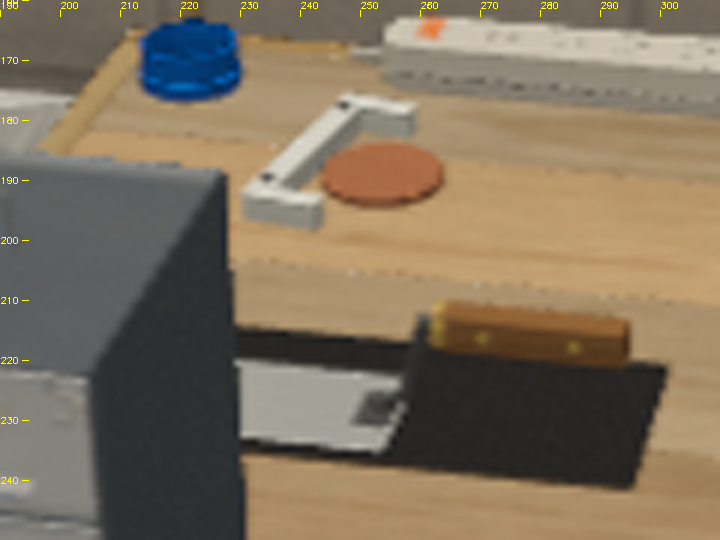

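View pics/c4.png

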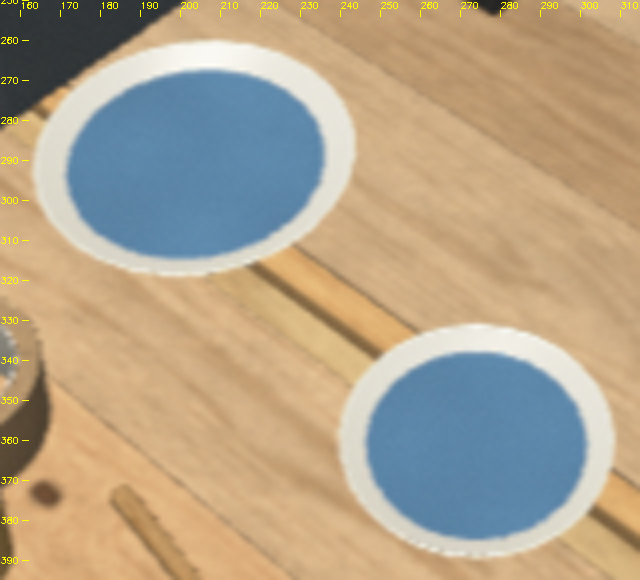

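Run:
```python
from h import *
crop('pics/scene0.png','pics/c5.png',256,155,311,190,14)
crop('pics/side0.png','pics/c6.png',225,170,270,202,16)
```

```text
(no output)
```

View pics/c5.png

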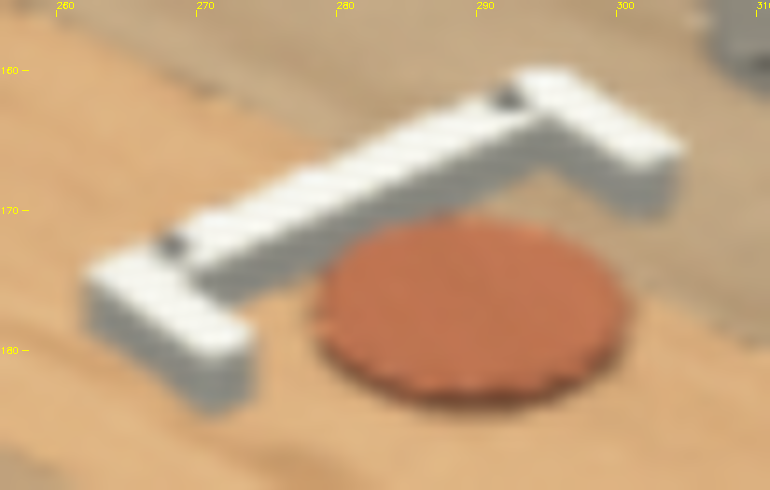

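View pics/c6.png

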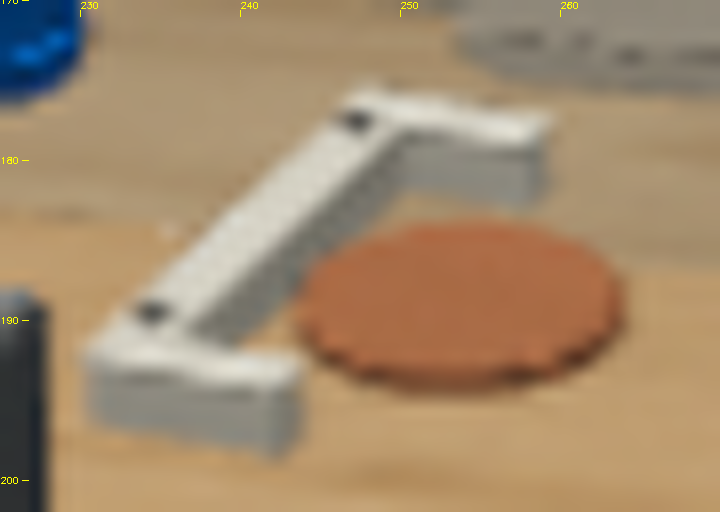

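```bash
cat > fit.py <<'E'
from h import *
from workcell import env
from scipy.optimize import least_squares
C={n:env.get_calibration(n) for n in('scene','side')}
def u(p,k,o): return (np.array(p,float)+.5)/k-.5+np.array(o)
S={k:np.array(v) for k,v in dict(ob=(.016,.07,.018),to=(-.03,.07,.018),ti=(-.03,.056,.018),ic=(0,.056,.018),icm=(0,-.056,.018),tim=(-.03,-.056,.018),tom=(-.03,-.07,.018),obm=(.016,-.07,.018),bt=(-.03,.07,0)).items()}
ks=['ob','to','ti','ic','icm','tim','tom','obm','bt']
sc=u([(82,272),(210,357),(255,332),(190,280),(548,115),(635,168),(685,148),(570,66),(212,416)],14,(256,155))
si=u([(85,352),(275,387),(300,360),(190,332),(410,132),(525,145),(550,115),(365,85),(278,458)],16,(225,170))
M=np.array([S[k] for k in ks])
def T(p,M): 
    c,s=np.cos(p[2]),np.sin(p[2]);return M@np.array([[c,s,0],[-s,c,0],[0,0,1]])+[p[0],p[1],0]
def fit(M,obs,p0):
    f=lambda p:np.concatenate([(proj(C[n],T(p,M[i]))-o).ravel() for n,i,o in obs])
    r=least_squares(f,p0,loss='soft_l1');return r.x,r.fun
a=slice(None)
for ob in([('scene',a,sc)],[('side',a,si)],[('scene',a,sc),('side',a,si)]):
    x,f=fit(M,ob,[.6,-.5,0]);print('stop',x.round(4),np.degrees(x[2]).round(2),'res',np.abs(f).max().round(2),f.std().round(2))
stop=x
for n,p in(('scene',u([(315,308),(630,305),(472,215),(472,305)],14,(256,155))),('side',u([(297,300),(625,300),(461,300)],16,(225,170)))):
    b=back(C[n],p,.012);print('disc',b.round(4).tolist(),np.linalg.norm(b[0]-b[1]).round(4))
m=u([(60,190),(255,58),(706,290),(515,447)],7,(205,190))
x,f=fit(np.array([(.12,.06,.003),(.12,-.06,.003),(-.12,-.06,.003),(-.12,.06,.003)]),[('scene',a,m)],[.5,-.3,0]);print('mat',x.round(4),np.degrees(x[2]),np.abs(f).max())
l=u([(90,187),(220,107),(275,297),(582,237),(552,258),(552,297)],7,(205,190))
LM=np.array([(.162,.036,.005),(.162,-.036,.005),(.062,.036,.005),(-.054,-.009,.069),(-.054,.009,.069),(-.054,.009,.047)])
x,f=fit(LM,[('scene',a,l)],[.45,-.3,0]);print('lifter grip',x.round(4),np.degrees(x[2]),f.round(2))
for nm,ps,k in(('big',[(33,165),(356,148),(215,40),(185,276)],4),('bigfloor',[(66,175),(325,155),(208,69),(185,259)],4),('small',[(339,440),(615,440),(478,323),(475,557)],4)):
    z=.005 if 'floor' in nm else .013
    b=back(C['scene'],u(ps,k,(155,250)),z)[:,:2]
    A=np.c_[2*b,np.ones(4)];q=np.linalg.lstsq(A,(b**2).sum(1),rcond=None)[0]
    print(nm,q[:2].round(4),'diam',2*np.sqrt(q[2]+q[0]**2+q[1]**2).round(4))
E
python3 fit.py
```

```text
stop [ 0.6266 -0.2606 -0.1923] -11.02 res 0.97 0.42
stop [ 0.6236 -0.2558 -0.1794] -10.28 res 0.78 0.34
stop [ 0.625  -0.2588 -0.1849] -10.59 res 1.08 0.5
disc [[0.6114, -0.2232, 0.012], [0.5589, -0.2707, 0.012], [0.609, -0.2762, 0.012], [0.5857, -0.2473, 0.012]] 0.0708
disc [[0.6169, -0.233, 0.012], [0.5484, -0.2465, 0.012], [0.5826, -0.2397, 0.012]] 0.0698
mat [ 0.5091 -0.016   0.0143] 0.8193246747128173 0.6497407279488527
lifter grip [ 0.453   0.0011 -0.0012] -0.06736690518536867 [ 0.55  0.26 -0.31  0.17 -0.06 -0.53  0.12 -0.46 -0.03 -0.13 -0.21  0.88]
big [0.4398 0.2561] diam 0.1898
bigfloor [0.4404 0.2559] diam 0.1528
small [0.1852 0.2985] diam 0.1416
```

Call:
move_arm(commands=[3.0, -3.4, 0, 0, 0, 0, 9, 3.0, -3.4, 0, 0, 0, 0, 9, 3.0, -3.4, 0, 0, 0, 0, 9, 3.0, -3.4, 0, 0, 0, 0, 9, 3.0, -3.4, 0, 0, 0, 0, 9])

```text
time_s: 0.78
tool_pos: [0.253, -0.4057, 0.2266]
ee_rot: [0.993, 0.118, -0.0, -0.0]
contact_force: [0.4, 0.4, 0.6]
opening: 0.0899
```

Call:
move_arm(commands=[3.0, -3.4, 0.3, 0, 0, 0, 9, 3.0, -3.4, 0.3, 0, 0, 0, 9, 3.0, -3.4, 0.3, 0, 0, 0, 9, 3.0, -3.4, 0.3, 0, 0, 0, 9, 3.0, -3.4, 0.3, 0, 0, 0, 9])

```text
time_s: 1.4
tool_pos: [0.3589, -0.2054, 0.2117]
ee_rot: [0.993, 0.118, 0.0, 0.0]
contact_force: [0.7, 0.1, 0.1]
opening: 0.09
```

```bash
cat >> h.py <<'E'
def snap(name,out):
    from workcell import env
    c=env.get_calibration(name);cv2.imwrite(f'pics/{out}.png',env.get_image(name)[:,:,::-1])
    json.dump({k:(v.tolist() if hasattr(v,'tolist') else v) for k,v in c.items()},open(f'pics/{out}.json','w'));return c
def load(out):
    c=json.load(open(f'pics/{out}.json'));c['view']=np.array(c['view']);return c
E
python3 -c "
from h import *
snap('wrist','w1')
from workcell import env;print(env.observe()['joint_positions'].round(2))"
```

```text
[ 0.63  0.12 -0.27  2.06  0.04  0.97 -0.99]
```

View pics/w1.png

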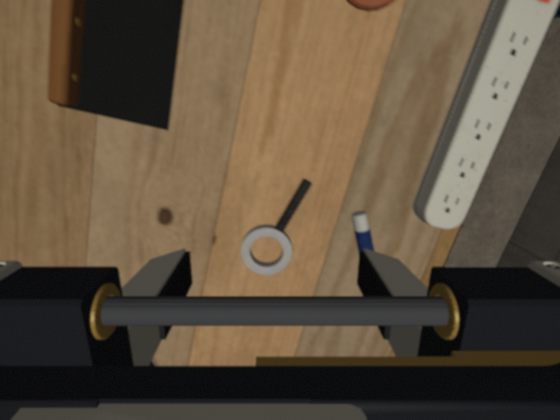

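Call:
move_arm(commands=[2.1, -3.5, 0, 0, 0, 0, 9, 2.1, -3.5, 0, 0, 0, 0, 9, 2.1, -3.5, 0, 0, 0, 0, 9, 2.1, -3.5, 0, 0, 0, 6.8, 9, 1.5, -3.8, 0, 0, 0, 6.8, 9])

```text
time_s: 2.08
tool_pos: [0.418, -0.0104, 0.2117]
ee_rot: [1.0, -0.002, 0.0, 0.0]
contact_force: [1.0, 0.2, -1.0]
opening: 0.0899
```

```bash
python3 -c "
from h import *
from workcell import env;s=env.observe();print(s['tool_pos'],s['joint_positions'].round(2))
snap('wrist','w2')"
```

```text
[ 0.41797665 -0.01041384  0.21173063] [ 0.28  0.15 -0.43  2.04  0.07  0.97 -1.76]
```

View pics/w2.png

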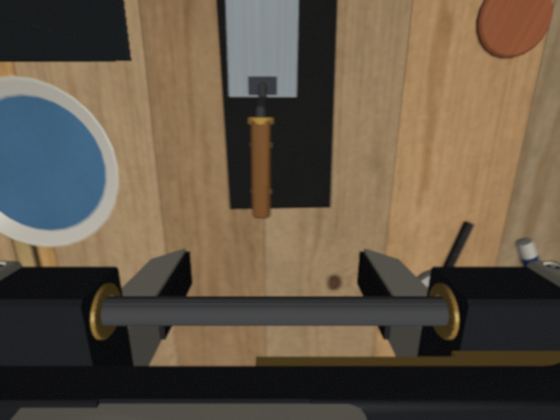

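```bash
python3 -c "
from h import *
crop('pics/w2.png','pics/c7.png',215,60,305,230,3)
c=load('w2')
print('handle',back(c,[(252,217),(271,217),(250,118),(273,118)],.069).round(4).tolist())
print('bladerear',back(c,[(229,97),(298,98)],.005).round(4).tolist())
print('mat',back(c,[(230,209),(330,208)],.003).round(4).tolist())
print(proj(c,[(.453-.054,.001,.069),(.453+.042,.001,.069),(.585,-.245,.012),(.44,.256,.005)]))
"
```

```text
handle [[0.3996, 0.0124, 0.069], [0.3995, -0.0062, 0.069], [0.4927, 0.0117, 0.069], [0.4925, -0.0088, 0.069]]
bladerear [[0.5131, 0.0381, 0.005], [0.5116, -0.0354, 0.005]]
mat [[0.3881, 0.0431, 0.003], [0.3886, -0.0753, 0.003]]
[[263.63239775 217.49851163]
 [261.94403159 115.18088648]
 [514.57211156  16.69979075]
 [ 39.52345513 166.64510761]]
```

View pics/c7.png

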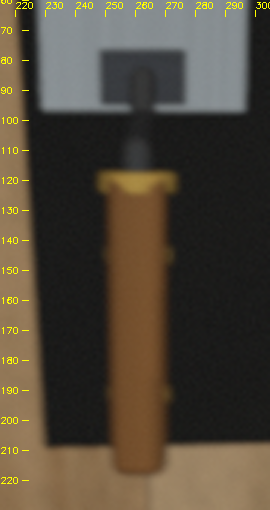

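Call:
move_arm(commands=[2.6, -0.62, 3.0, 0, 0, 0, 9, 2.6, -0.62, 4.0, 0, 0, 0, 9, 0, 0, 4.0, 0, 0, 0, 7, 0, 0, 4.0, 0, 0, 0, 5, 0, 0, 2.2, 0, 0, 0, 5], force=60)

```text
time_s: 2.75
tool_pos: [0.4686, 0.0005, 0.0377]
ee_rot: [1.0, -0.0, -0.001, 0.0]
contact_force: [0.6, -0.2, 1.3]
opening: 0.0647
```

```bash
python3 -c "
from h import *
snap('wrist','w3');snap('scene','s3')
crop('pics/s3.png','pics/c8.png',200,150,330,250,6)"
```

```text
(no output)
```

View pics/c8.png

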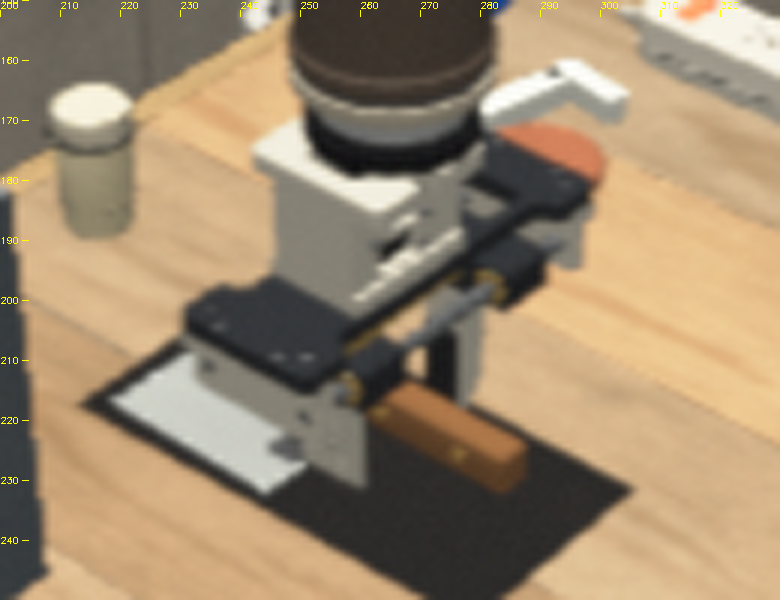

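View pics/w3.png

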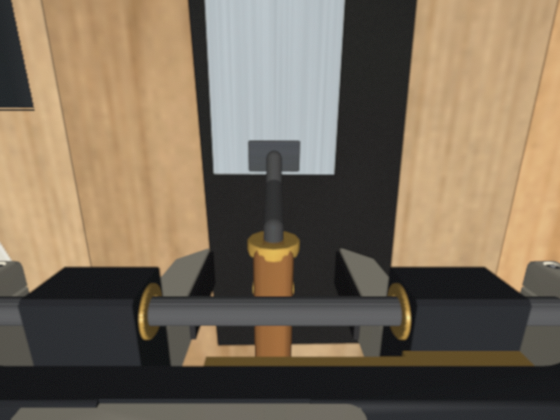

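Call:
move_arm(commands=[0, -0.1, -0.1, 0, 0, 0, 1.5, 0, 0, 0, 0, 0, 0, 0, 0, 0, 0, 0, 0, 0, 0, 0, 0, 0, 0, 0, 0, 0, 0, 0, 0, 0, 0, 0, 0], force=60)

```text
time_s: 3.48
tool_pos: [0.47, 0.0019, 0.0411]
ee_rot: [1.0, -0.0, 0.0, 0.0]
contact_force: [-1.0, -1.2, 6.1]
opening: 0.0174
```

Call:
move_arm(commands=[0, 0, -0.5, 0, 0, 0, 0, 0, 0, -1.0, 0, 0, 0, 0, 0, 0, -2.0, 0, 0, 0, 0, 0, 0, -2.0, 0, 0, 0, 0, 0, 0, -1.5, 0, 0, 0, 0])

```text
time_s: 4.1
tool_pos: [0.4699, 0.002, 0.1119]
ee_rot: [1.0, -0.0, 0.0, 0.0]
contact_force: [-0.0, 0.1, -2.9]
opening: 0.0181
```

```bash
python3 -c "
from h import *
snap('wrist','w4');snap('side','d4');snap('scene','s4')
from workcell import env;s=env.observe();print(s['tool_pos'],s['contact_force'],s['ft_torque'],s['ee_rot'])
crop('pics/d4.png','pics/c9.png',170,130,310,250,5)"
```

```text
[0.47018323 0.00191659 0.11134472] [ 0.57156726 -1.35093938 -2.06145732] [ 0.00375949  0.19359091 -0.01856735] [ 9.99999620e-01 -4.32818291e-04  7.55207211e-04  5.50141418e-05]
```

View pics/c9.png

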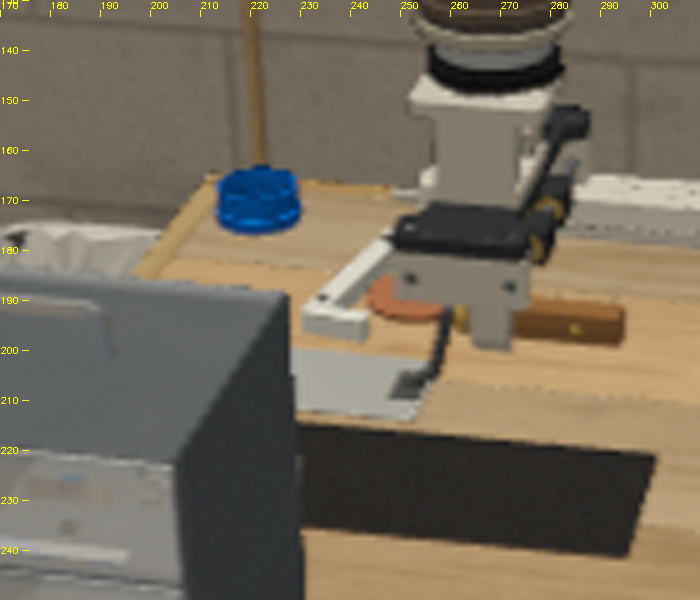

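View pics/w4.png

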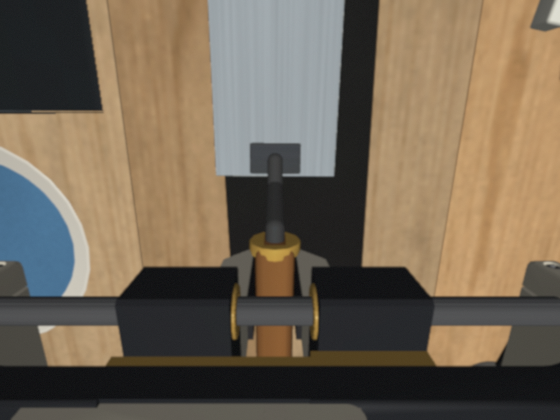

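```bash
python3 -c "
from h import *
crop('pics/s4.png','pics/c10.png',190,165,290,240,8)"
```

```text
(no output)
```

View pics/c10.png

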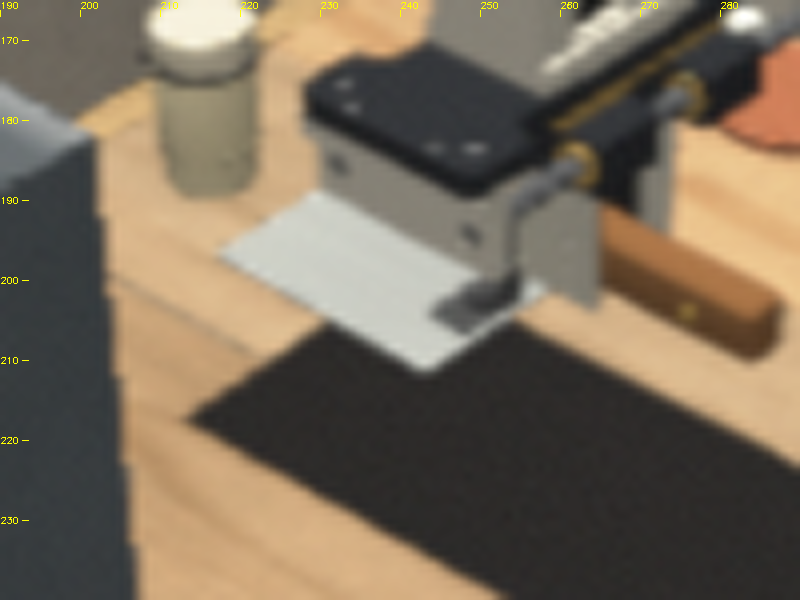

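```bash
cat > lf.py <<'E'
from h import *
from scipy.optimize import least_squares
from scipy.spatial.transform import Rotation as R
def fitl(c,M,px,p0,yaw):
    M=np.array(M)
    T=lambda p:R.from_euler('ZY',[yaw,p[3]]).apply(M)+p[:3]
    r=least_squares(lambda p:(proj(c,T(p))-px).ravel(),p0);return r.x,r.fun
E
python3 -c "
from lf import *
c=load('s4')
px=(np.array([(217,253),(425,375),(782,297),(750,358)])+.5)/8-.5+[190,165]
M=[(.162,.036,-.053),(.062,.036,-.053),(-.054,-.009,.011),(-.054,.009,-.011)]
x,f=fitl(c,M,px,[.452,.002,.128,0],-0.004);print(x.round(4),np.degrees(x[3]),f.round(2))"
```

```text
[ 0.4635 -0.0085  0.119   0.0087] 0.4999009262232153 [ 0.02  0.34  0.19 -0.69  0.24 -1.1  -0.43  1.45]
```

```bash
python3 -c "
from h import *
c=load('w1')
w=back(c,[(267,250),(242,250),(308,182),(359,214),(368,250)],.007);print(w.round(3).tolist())
s=np.array([.625,-.2588]);a=-.185;X=np.array([np.cos(a),np.sin(a)]);Y=np.array([-X[1],X[0]])
for p in w: print((p[:2]-s)@X.round(4),(p[:2]-s)@Y)
"
```

```text
[[0.278, -0.215, 0.007], [0.271, -0.185, 0.007], [0.371, -0.241, 0.007], [0.348, -0.31, 0.007], [0.307, -0.334, 0.007]]
-0.3492711203465063 -0.0205877500132091
-0.3617048033932264 0.007227576157223136
-0.25292090424815045 -0.02938528611973326
-0.26293983345399774 -0.10089823581460279
-0.29903627634967933 -0.13296785216332097
```

Call:
move_arm(commands=[-1.3, 3.0, 0, 0, 0, 0, 0, -2.3, 5.0, 0, 0, 0, 0, 0, -2.3, 5.0, 0, 0, 0, 0, 0, -2.2, 5.0, 0, 0, 0, 5.3, 0, -1.2, 2.8, 0, 0, 0, 5.3, 0])

```text
time_s: 4.88
tool_pos: [0.372, -0.2072, 0.11]
ee_rot: [0.995, -0.096, -0.001, 0.0]
contact_force: [0.2, -0.2, -2.4]
opening: 0.0173
```

```bash
python3 -c "
from h import *
snap('wrist','w5')
from workcell import env;s=env.observe();print(s['tool_pos'],s['joint_positions'].round(2),s['ee_rot'])
"
```

```text
[ 0.37006681 -0.2098633   0.10980986] [ 0.64  0.29 -0.3   2.16  0.13  0.71 -1.52] [ 9.95030269e-01 -9.95579216e-02 -1.54801487e-03  7.67183392e-04]
```

View pics/w5.png

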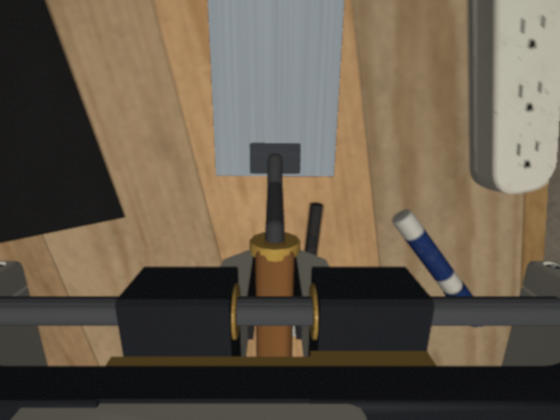

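```bash
python3 -c "
from h import *
snap('scene','s5');snap('side','d5')
c=load('w2');print(back(c,[(478,20),(551,20),(514.5,20)],.012).round(4))
crop('pics/s5.png','pics/c11.png',240,130,360,220,6)
crop('pics/d5.png','pics/c12.png',215,150,325,230,7)
crop('pics/w2.png','pics/c13.png',460,0,560,70,7)
"
```

```text
[[ 0.5824 -0.2098  0.012 ]
 [ 0.5819 -0.2812  0.012 ]
 [ 0.5821 -0.2455  0.012 ]]
```

View pics/c11.png

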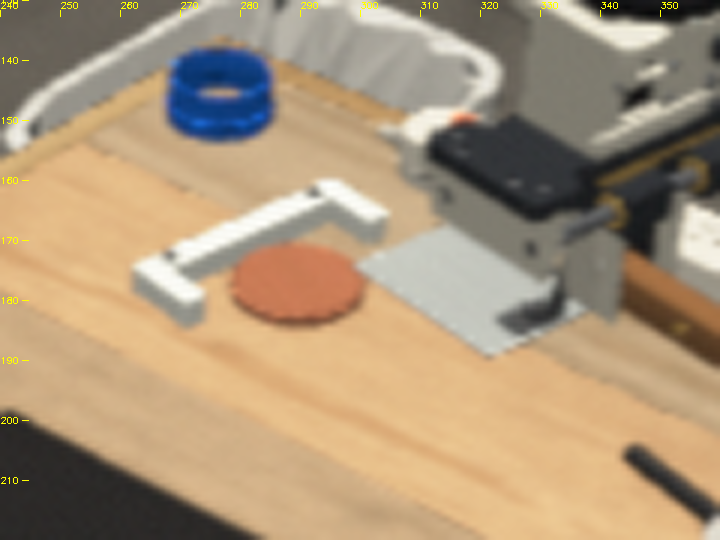

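View pics/c12.png

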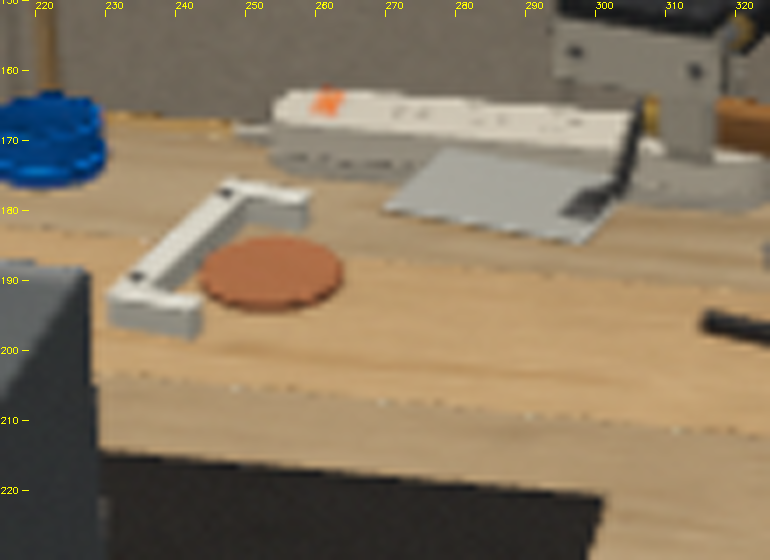

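View pics/c13.png

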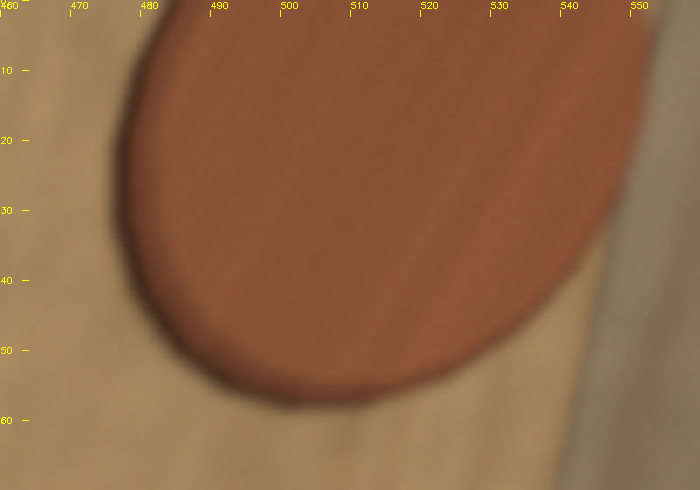

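Call:
move_arm(commands=[0, -0.45, 1.5, 0, 0, -0.7, 0, 0, 0, 2.5, 0, 0, 0, 0, 0, 0, 2.0, 0, 0, 0, 0, 0, 0, 0.9, 0, 0, 0, 0, 0, 0, 0, 0, 0, 0, 0])

```text
time_s: 5.65
tool_pos: [0.3749, -0.1995, 0.0413]
ee_rot: [0.996, -0.086, -0.001, -0.0]
contact_force: [1.0, -0.5, -2.8]
opening: 0.0173
```

Call:
move_arm(commands=[0, 0, 0.1, 0, 0, 0, 0, 0, 0, 0.1, 0, 0, 0, 0, 0, 0, 0, 0, 0, 0, 0, 0, 0, 0, 0, 0, 0, 0, 0, 0, 0, 0, 0, 0, 0])

```text
time_s: 6.28
tool_pos: [0.3749, -0.2004, 0.0398]
ee_rot: [0.996, -0.087, 0.0, 0.0]
contact_force: [-0.6, -0.5, -2.0]
opening: 0.0177
```

```bash
cat > st.py <<'E'
from h import *
from workcell import env
from scipy.spatial.transform import Rotation as R
s=env.observe();p=s['tool_pos'];X=R.from_quat(s['ee_rot']).as_matrix()
st=np.array([.625,-.2588]);a=-.185;u=np.array([np.cos(a),np.sin(a)]);v=np.array([-u[1],u[0]])
print('t',round(s['time_s'],2),'tcp',p.round(4),'yaw',np.degrees(np.arctan2(X[1,0],X[0,0])).round(2),'pitch(nose dn)',np.degrees(np.arcsin(-X[2,0])).round(2),'roll',np.degrees(np.arcsin(X[2,1])).round(2))
print('stopframe',((p[:2]-st)@u).round(4),((p[:2]-st)@v).round(4),'F',s['contact_force'].round(1),'M',s['ft_torque'].round(2),'open',s['opening'].round(4))
E
python3 st.py
```

```text
t 6.28 tcp [ 0.3749 -0.2004  0.0398] yaw -9.94 pitch(nose dn) -0.01 roll 0.01Traceback (most recent call last):
  File "st.py", line 7, in <module>
    print('stopframe',((p[:2]-st)@u).round(4),((p[:2]-st)@v).round(4),'F',s['contact_force'].round(1),'M',s['ft_torque'].round(2),'open',s['opening'].round(4))
                                                                                                                                         ^^^^^^^^^^^^^^^^^^
AttributeError: 'float' object has no attribute 'round'
```

Call:
move_arm(commands=[0, 0.55, 0, 0, 0, 0.7, 0, 0, 0, 0.1, 0, 0, 0, 0, 0, 0, 0, 0, 0, 0, 0, 0, 0, 0.1, 0, 0, 0, 0, 0, 0, 0, 0, 0, 0, 0])

```text
time_s: 6.9
tool_pos: [0.3739, -0.2058, 0.0381]
ee_rot: [0.996, -0.093, 0.0, 0.0]
contact_force: [-3.9, 1.2, 8.4]
opening: 0.0174
```

```bash
sed -i "s/s\['opening'\].round(4)/s['opening']/" st.py; python3 st.py; python3 -c "
from h import *
snap('side','d6'); crop('pics/d6.png','pics/c14.png',225,150,335,230,7)"
```

```text
t 6.9 tcp [ 0.3739 -0.2058  0.0381] yaw -10.63 pitch(nose dn) -0.01 roll 0.02
stopframe -0.2566 0.0059 F [-3.9  1.2  8.4] M [ 0.12  0.51 -0.07] open 0.017437344309092547
```

View pics/c14.png

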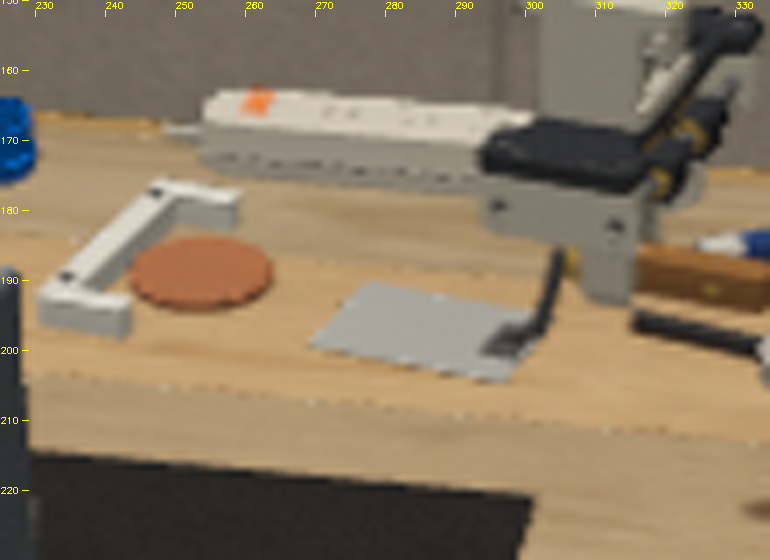

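Call:
move_arm(commands=[0, 0, -0.12, 0, -0.4, 0, 0, 0.6, 0, 0, 0, 0, 0, 0, 0.8, 0, 0, 0, 0, 0, 0, 0.8, 0, 0, 0, 0, 0, 0, 0.8, 0, 0, 0, 0, 0, 0])

```text
time_s: 7.58
tool_pos: [0.4042, -0.2114, 0.0387]
ee_rot: [0.996, -0.093, -0.003, -0.0]
contact_force: [-0.1, 0.0, 1.1]
opening: 0.0177
```

```bash
python3 st.py
```

```text
t 7.58 tcp [ 0.4042 -0.2114  0.0387] yaw -10.63 pitch(nose dn) 0.4 roll -0.0
stopframe -0.2258 0.006 F [-0.1  0.   1.1] M [-0.02  0.1  -0.01] open 0.017713230202520833
```

Call:
move_arm(commands=[0.6, 0, 0, 0, 0, 0, 0, 0.6, 0, 0, 0, 0, 0, 0, 0.6, 0, 0, 0, 0, 0, 0, 0.6, 0, 0, 0, 0, 0, 0, 0.6, 0, 0, 0, 0, 0, 0])

```text
time_s: 8.2
tool_pos: [0.4332, -0.2169, 0.0385]
ee_rot: [0.996, -0.093, -0.004, -0.0]
contact_force: [-2.5, 0.0, 2.1]
opening: 0.0175
```

```bash
python3 st.py;  python3 -c "
from h import *
snap('side','d7'); crop('pics/d7.png','pics/c15.png',225,150,335,230,7)
snap('scene','s7'); crop('pics/s7.png','pics/c16.png',240,140,340,210,7)"
```

```text
t 8.2 tcp [ 0.4332 -0.2169  0.0385] yaw -10.64 pitch(nose dn) 0.41 roll 0.0
stopframe -0.1963 0.0059 F [-2.5  0.   2.1] M [0.04 0.24 0.01] open 0.017522657688549374
```

View pics/c15.png

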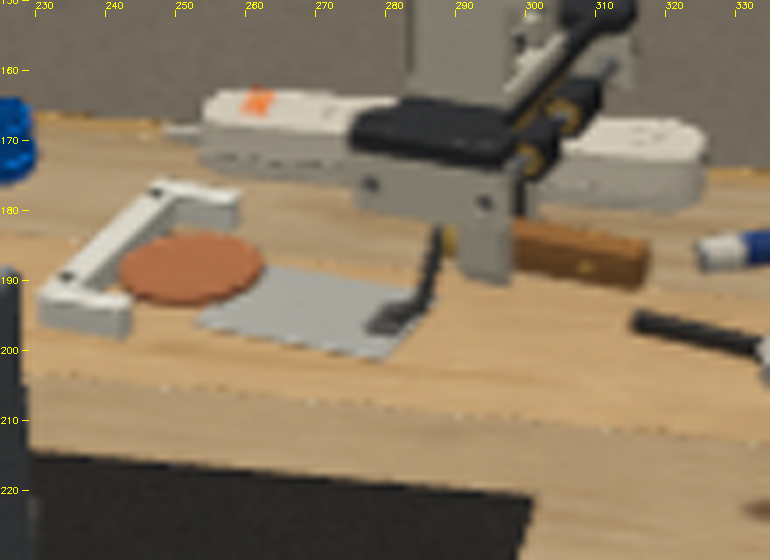

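View pics/c16.png

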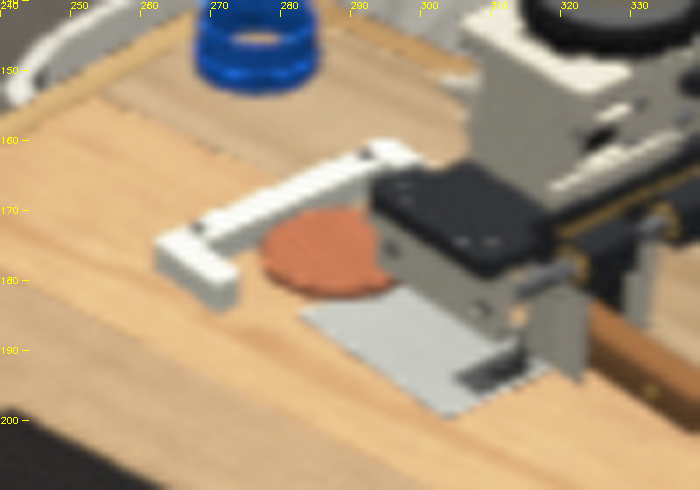

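Call:
move_arm(commands=[0.8, 0, 0, 0, 0, 0, 0, 0.8, 0, 0, 0, 0, 0, 0, 0.8, 0, 0, 0, 0, 0, 0, 0.8, 0, 0, 0, 0, 0, 0, 0.8, 0, 0, 0, 0, 0, 0])

```text
time_s: 8.93
tool_pos: [0.4727, -0.2243, 0.0383]
ee_rot: [0.996, -0.093, -0.004, -0.0]
contact_force: [-3.2, 0.5, 5.6]
opening: 0.0177
```

```bash
python3 st.py;  python3 -c "
from h import *
snap('side','d8'); crop('pics/d8.png','pics/c17.png',225,150,335,230,7)
snap('wrist','w8')"
```

```text
t 8.93 tcp [ 0.4727 -0.2243  0.0383] yaw -10.64 pitch(nose dn) 0.41 roll 0.01
stopframe -0.1561 0.0059 F [-3.2  0.5  5.6] M [ 0.12  0.53 -0.02] open 0.017707450211717192
```

View pics/c17.png

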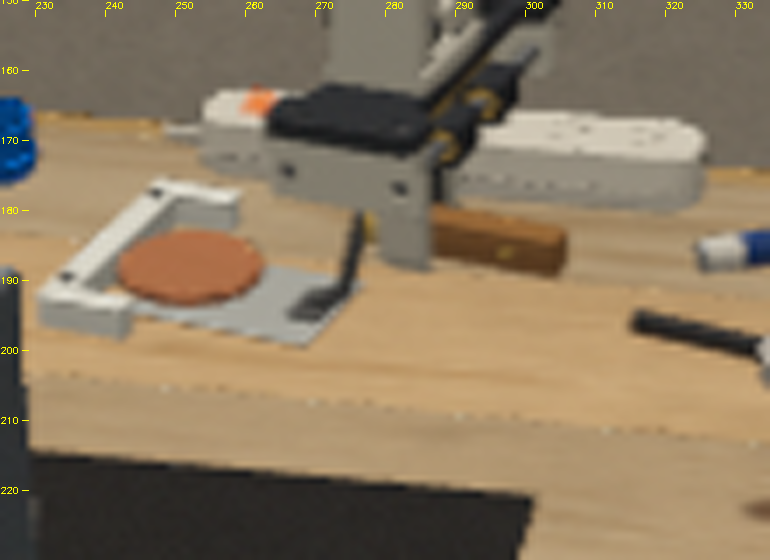

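View pics/w8.png

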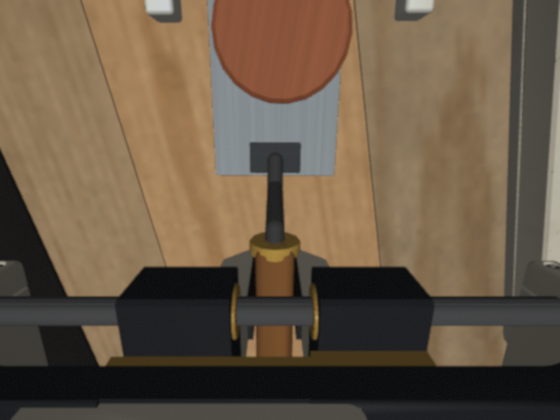

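Call:
move_arm(commands=[0.3, 0, 0, 0, 0, 0, 0, 0.3, 0, 0, 0, 0, 0, 0, 0.2, 0, 0, 0, 0, 0, 0, 0.1, 0, 0, 0, 0, 0, 0, 0, 0, 0, 0, 0, 0, 0])

```text
time_s: 9.65
tool_pos: [0.4808, -0.2259, 0.0383]
ee_rot: [0.996, -0.093, -0.004, -0.0]
contact_force: [-3.5, 0.5, 5.7]
opening: 0.0176
```

```bash
python3 st.py;  python3 -c "
from h import *
snap('wrist','w9')"
```

```text
t 9.65 tcp [ 0.4808 -0.2259  0.0383] yaw -10.65 pitch(nose dn) 0.43 roll 0.01
stopframe -0.1478 0.0058 F [-3.5  0.5  5.7] M [ 0.09  0.34 -0.02] open 0.017621643320314635
```

View pics/w9.png

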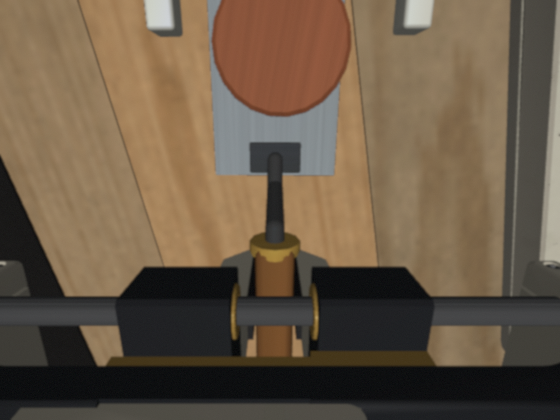

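Call:
move_arm(commands=[0.2, 0, 0, 0, 0, 0, 0, 0.2, 0, 0, 0, 0, 0, 0, 0, 0, -0.05, 0, 0.5, 0, 0, -0.1, 0, -0.1, 0, 1, 0, 0, -0.1, 0, -0.3, 0, 1, 0, 0])

```text
time_s: 10.32
tool_pos: [0.4822, -0.226, 0.0422]
ee_rot: [0.996, -0.093, 0.018, 0.002]
contact_force: [0.2, -0.6, -3.1]
opening: 0.0175
```

Call:
move_arm(commands=[-0.2, 0, -0.4, 0, 0.5, 0, 0, -0.2, 0, -0.6, 0, 0, 0, 0, -0.3, 0, -0.9, 0, 0, 0, 0, -0.3, 0, -1.0, 0, 0, 0, 0, -0.3, 0, -1.0, 0, 0, 0, 0])

```text
time_s: 10.95
tool_pos: [0.4684, -0.2235, 0.0819]
ee_rot: [0.995, -0.093, 0.023, 0.002]
contact_force: [0.8, -0.2, -3.3]
opening: 0.0174
```

```bash
python3 st.py;  python3 -c "
from h import *
snap('wrist','w10');snap('side','d10'); crop('pics/d10.png','pics/c18.png',225,140,335,220,7)"
```

```text
t 10.95 tcp [ 0.4684 -0.2235  0.0819] yaw -10.64 pitch(nose dn) -2.62 roll 0.01
stopframe -0.1604 0.0059 F [ 0.8 -0.2 -3.3] M [0.07 0.42 0.02] open 0.017388404182262066
```

View pics/w10.png

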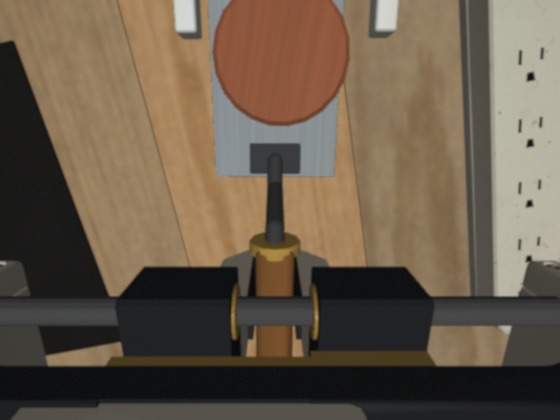

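View pics/c18.png

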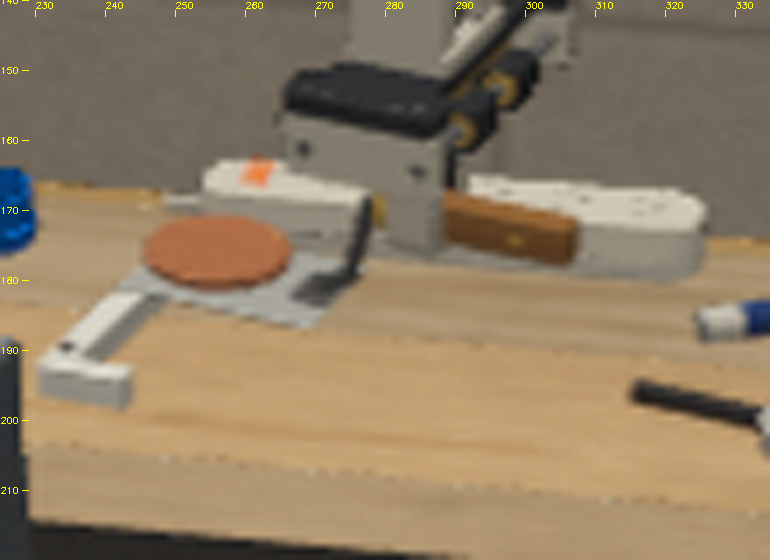

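```bash
python3 -c "
from h import *
c=load('s10') if 0 else load('s4')
print(back(c,[(150,271),(207,240),(80,215)],0).round(3).tolist())
print('tophandle corners z?',[back(c,[(153,226),(203,184),(86,177)],z).round(3).tolist() for z in(.15,.2,.25)])
"
```

```text
[[0.591, 0.297, 0.0], [0.569, 0.123, 0.0], [0.92, 0.284, 0.0]]
tophandle corners z? [[[0.564, 0.283, 0.15], [0.603, 0.091, 0.15], [0.856, 0.269, 0.15]], [[0.511, 0.317, 0.2], [0.546, 0.138, 0.2], [0.782, 0.304, 0.2]], [[0.457, 0.351, 0.25], [0.49, 0.186, 0.25], [0.708, 0.339, 0.25]]]
```

Call:
move_arm(commands=[-0.4, 0, -1.0, 0, 0.4, 0, 0, -0.6, 0, -1.0, 0, 0.4, 0, 0, -0.8, 0, -1.0, 0, 0.4, 0, 0, -1.0, -0.4, -0.8, 0, 0.4, 0, 0, -1.0, -0.9, -0.4, 0, 0.4, 0, 0])

```text
time_s: 11.68
tool_pos: [0.4306, -0.203, 0.1211]
ee_rot: [0.995, -0.093, 0.04, 0.004]
contact_force: [0.8, 0.3, -3.2]
opening: 0.0175
```

Call:
move_arm(commands=[-0.6, -1.2, -0.3, 0, -0.8, 0, 0, -0.4, -1.4, -0.3, 0, -0.8, 0, 0, -0.2, -1.5, -0.3, 0, -0.8, 0, 0, -0.2, -1.5, -0.3, 0, -0.8, 0, 0, -0.2, -1.5, -0.3, 0, -0.6, -2, 0])

```text
time_s: 12.3
tool_pos: [0.4284, -0.1291, 0.1347]
ee_rot: [0.997, -0.074, 0.007, 0.001]
contact_force: [-0.0, -0.0, -3.0]
opening: 0.0177
```

```bash
python3 st.py; python3 -c "
from h import *
snap('wrist','w11')"
```

```text
t 12.3 tcp [ 0.4284 -0.1291  0.1347] yaw -8.51 pitch(nose dn) -0.76 roll 0.03
stopframe -0.2171 0.0913 F [-0. -0. -3.] M [ 0.15  0.31 -0.01] open 0.01771049804509529
```

View pics/w11.png

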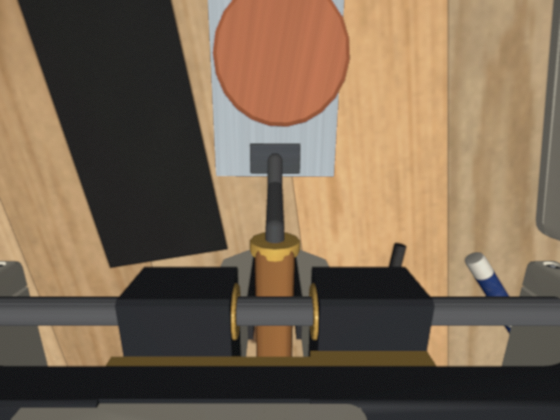

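Call:
move_arm(commands=[-0.2, -1.0, 0, 0, 0, -4, 0, -0.1, -0.9, 0, 0, 0, -4.4, 0, 0, -0.9, 0, 0, 0, -4.4, 0, 0, -0.9, 0, 0, 0, -4.4, 0, 0.1, -0.9, 0, 0, 0, -4.4, 0])

```text
time_s: 12.98
tool_pos: [0.4263, -0.0838, 0.1344]
ee_rot: [0.993, 0.114, 0.007, 0.002]
contact_force: [0.7, 0.4, -2.8]
opening: 0.0173
```

Call:
move_arm(commands=[0.1, -0.9, 0, 0, 0, -5, 0, 0.2, -0.9, 0, 0, 0, -5, 0, 0.2, -0.9, 0, 0, 0, -5, 0, 0.3, -0.9, 0, 0, 0, -5, 0, 0.4, -0.9, 0, 0, 0, -5, 0])

```text
time_s: 13.6
tool_pos: [0.4196, -0.0375, 0.1342]
ee_rot: [0.945, 0.327, 0.006, 0.004]
contact_force: [-0.2, 0.8, -4.1]
opening: 0.0174
```

```bash
python3 st.py; python3 -c "
from h import *
from workcell import env; print(env.observe()['joint_positions'].round(2))
snap('wrist','w12');snap('side','d12')"
```

```text
t 13.6 tcp [ 0.4196 -0.0375  0.1342] yaw 38.16 pitch(nose dn) -0.51 roll 0.62
stopframe -0.2426 0.1797 F [-0.2  0.8 -4.1] M [-0.13  0.19  0.01] open 0.01739160762918086
[ 0.45  0.27 -0.57  2.14  0.22  0.77 -1.17]
```

View pics/w12.png

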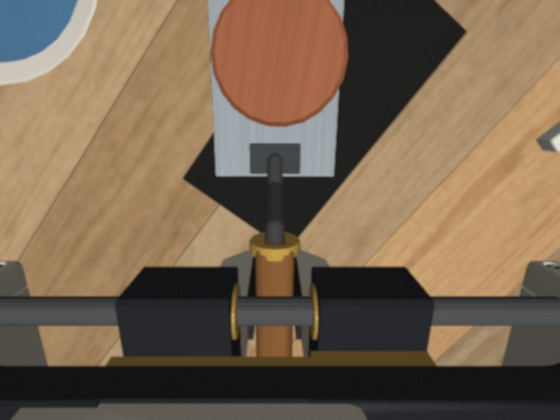

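View pics/d12.png

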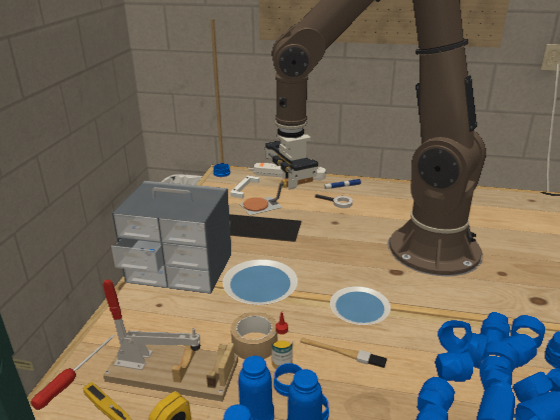

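Call:
move_arm(commands=[0.6, -0.9, 0, 0, 0, -4.4, 0, 0.6, -0.9, 0, 0, 0, -4.4, 0, 0.7, -0.8, 0, 0, 0, -4.4, 0, 0.7, -0.8, 0, 0, 0, -4.4, 0, 0.8, -0.7, 0, 0, 0, -4.4, 0])

```text
time_s: 14.32
tool_pos: [0.4131, 0.0151, 0.134]
ee_rot: [0.866, 0.5, 0.005, 0.005]
contact_force: [0.0, -0.6, -3.8]
opening: 0.0174
```

Call:
move_arm(commands=[0.8, -0.7, 0, 0, 0, -4.4, 0, 0.9, -0.6, 0, 0, 0, -4.4, 0, 0.9, -0.5, 0, 0, 0, -4.4, 0, 0.8, -0.4, 0, 0, 0, -4.4, 0, 0.5, -0.2, 0, 0, 0, -3, 0])

```text
time_s: 14.95
tool_pos: [0.4058, 0.0608, 0.1338]
ee_rot: [0.763, 0.647, 0.004, 0.006]
contact_force: [-0.3, 0.1, -3.6]
opening: 0.0175
```

```bash
python3 st.py; python3 -c "
from h import *
from workcell import env; print(env.observe()['joint_positions'].round(2))
snap('wrist','w13');snap('scene','s13')"
```

```text
t 14.95 tcp [0.4058 0.0608 0.1338] yaw 80.6 pitch(nose dn) 0.03 roll 0.82
stopframe -0.2742 0.2738 F [-0.3  0.1 -3.6] M [-0.29  0.04  0.02] open 0.017485529292965988
[ 0.37  0.3  -0.78  2.15  0.3   0.79 -0.76]
```

View pics/w13.png

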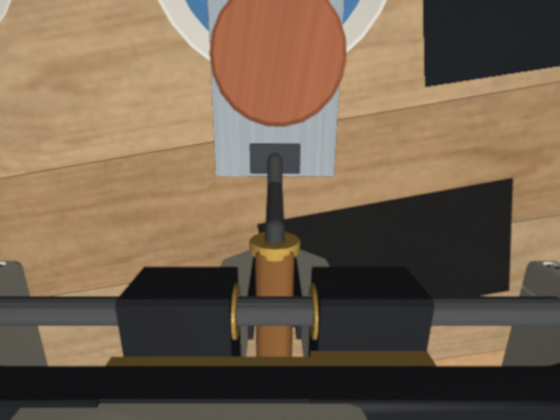

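View pics/s13.png

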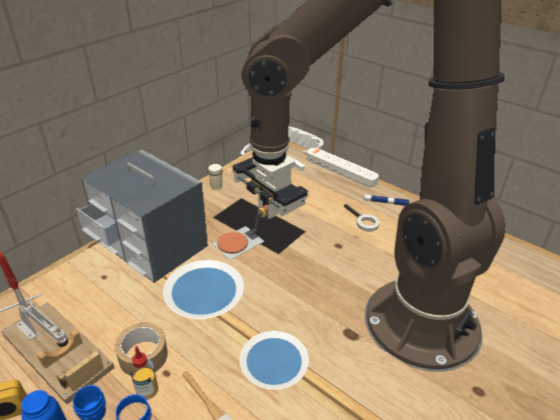

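Call:
move_arm(commands=[0.7, 0, 0.4, 0, 0, 0, 0, 1.1, 0, 0.8, 0, -2, 0, 0, 1.1, 0, 0.8, 0, -2.5, 0, 0, 1.0, 0, 0.8, 0, -2.5, 0, 0, 0.5, 0, 0.5, 0, -2, 0, 0])

```text
time_s: 15.68
tool_pos: [0.4133, 0.1034, 0.0984]
ee_rot: [0.761, 0.644, -0.056, 0.057]
contact_force: [-0.2, -0.1, -3.0]
opening: 0.0173
```

```bash
cat > tip.py <<'E'
from h import *
from workcell import env
from scipy.spatial.transform import Rotation as R
s=env.observe();p=s['tool_pos'];X=R.from_quat(s['ee_rot']).as_matrix()
e=p+X@np.array([.144,0,.038])
P=np.array([.44,.256]);h=np.array([X[0,0],X[1,0]]);h/=np.linalg.norm(h);d=e[:2]-P
print('t',round(s['time_s'],2),'tcp',p.round(4),'pitch',np.degrees(np.arcsin(-X[2,0])).round(2),'roll',np.degrees(np.arcsin(X[2,1])).round(2),'edge along',(d@h).round(4),'lat(tool y)',(d@[h[1],-h[0]]).round(4),'edge z',e[2].round(4),'F',s['contact_force'].round(1),s['joint_positions'].round(2))
E
python3 tip.py
```

```text
t 15.68 tcp [0.4133 0.1034 0.0984] pitch 9.07 roll 0.81 edge along -0.0187 lat(tool y) -0.0003 edge z 0.0382 F [-0.2 -0.1 -3. ] [ 0.05  0.42 -0.68  2.1   0.5   0.88 -1.13]
```

Call:
move_arm(commands=[0.1, 0, 0.2, 0, -1.2, 0, 0, 0.1, 0, 0.2, 0, -1.2, 0, 0, 0.1, 0, 0.2, 0, -1.2, 0, 0, 0.1, 0, 0.2, 0, -1.2, 0, 0, 0.1, 0, 0.2, 0, -1.2, 0, 0])

```text
time_s: 16.3
tool_pos: [0.4138, 0.1052, 0.0882]
ee_rot: [0.757, 0.64, -0.096, 0.09]
contact_force: [0.5, 0.2, -4.0]
opening: 0.0178
```

```bash
python3 tip.py; python3 -c "
from h import *
snap('wrist','w14');snap('scene','s14');crop('pics/s14.png','pics/c19.png',150,210,270,310,6)"
```

```text
t 16.3 tcp [0.4138 0.1052 0.0882] pitch 15.1 roll 0.81 edge along -0.0239 lat(tool y) 0.0001 edge z 0.014 F [ 0.5  0.2 -4. ] [-0.06  0.47 -0.64  2.07  0.57  0.97 -1.24]
```

View pics/w14.png

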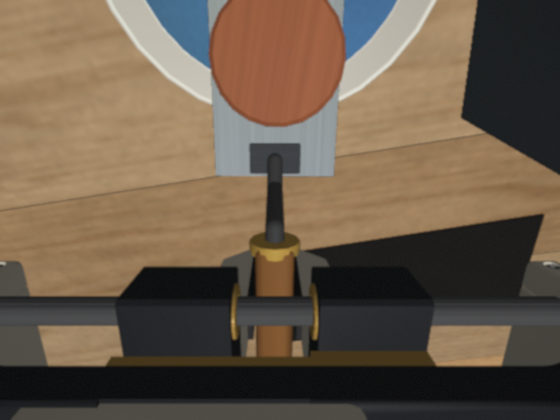

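View pics/c19.png

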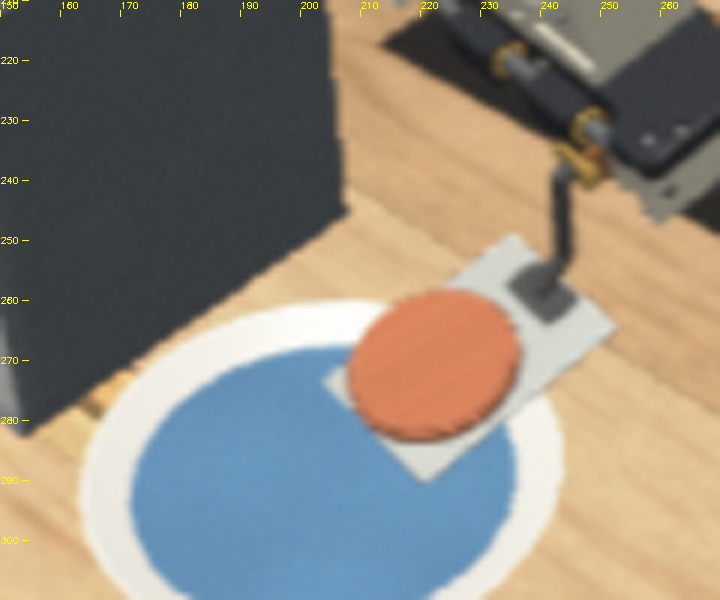

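Call:
move_arm(commands=[0.1, 0, -0.4, 0, -2, 0, 0, 0.1, 0, -0.4, 0, -2, 0, 0, 0.1, 0, -0.4, 0, -2, 0, 0, 0.1, 0, -0.4, 0, -2, 0, 0, 0, 0, 0, 0, 0, 0, 0])

```text
time_s: 17.02
tool_pos: [0.4151, 0.1149, 0.1021]
ee_rot: [0.748, 0.633, -0.147, 0.134]
contact_force: [-0.3, 0.1, -2.5]
opening: 0.0175
```

```bash
python3 tip.py; python3 -c "
from h import *
snap('wrist','w15')"
```

```text
t 17.02 tcp [0.4151 0.1149 0.1021] pitch 22.97 roll 0.8 edge along -0.0255 lat(tool y) -0.0002 edge z 0.0109 F [-0.3  0.1 -2.5] [-0.19  0.51 -0.61  1.99  0.59  1.14 -1.31]
```

View pics/w15.png

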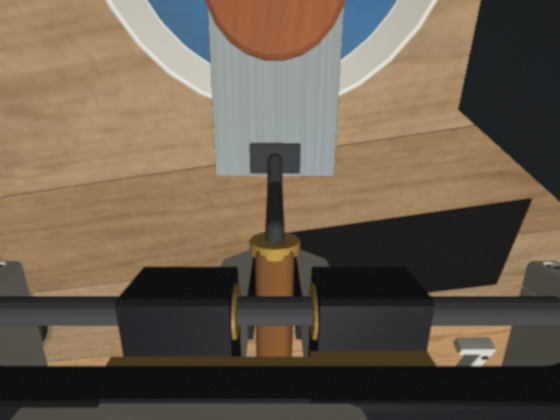

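```bash
python3 -c "
from h import *
snap('scene','s15');crop('pics/s15.png','pics/c20.png',150,210,270,310,6)"
```

```text
(no output)
```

View pics/c20.png

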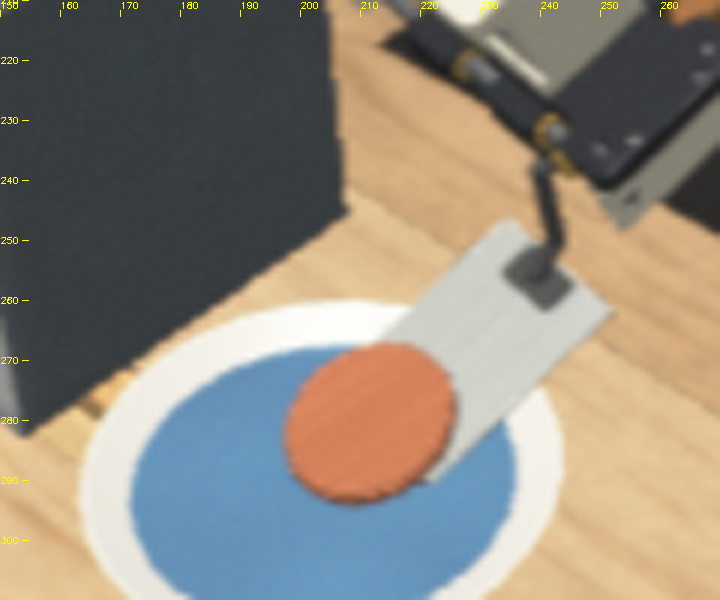

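Call:
move_arm(commands=[0.1, 0, -0.4, 0, -2, 0, 0, 0.1, 0, -0.4, 0, -2, 0, 0, 0.1, 0, -0.4, 0, -2, 0, 0, 0, 0, 0, 0, 0, 0, 0, 0, 0, 0, 0, 0, 0, 0])

```text
time_s: 17.75
tool_pos: [0.416, 0.1211, 0.1117]
ee_rot: [0.74, 0.624, -0.187, 0.167]
contact_force: [-0.3, 1.0, -2.6]
opening: 0.0177
```

```bash
python3 tip.py; python3 -c "
from h import *
snap('wrist','w16')
snap('scene','s16');crop('pics/s16.png','pics/c21.png',150,210,270,310,6)"
```

```text
t 17.75 tcp [0.416  0.1211 0.1117] pitch 28.99 roll 0.8 edge along -0.0294 lat(tool y) 0.0002 edge z 0.0086 F [-0.3  1.  -2.6] [-0.27  0.56 -0.59  1.93  0.6   1.26 -1.36]
```

View pics/c21.png

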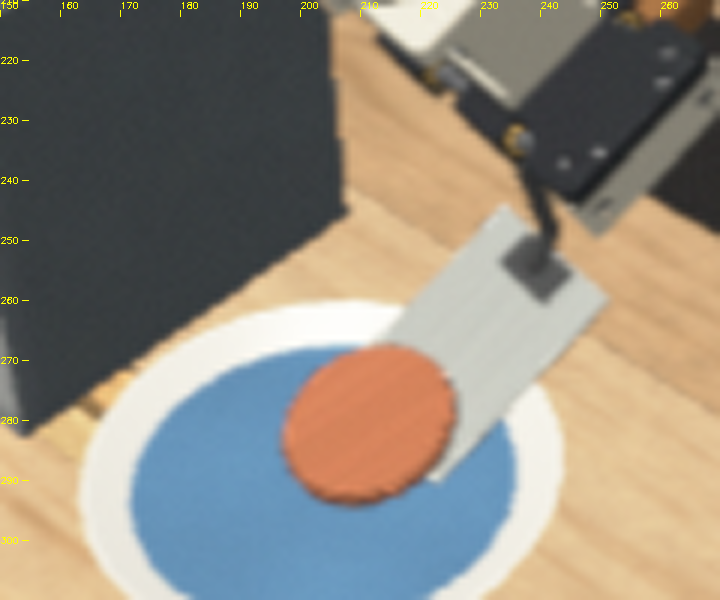

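Call:
move_arm(commands=[-0.25, 0, 0.12, 0, 0, 0, 0, -0.45, 0, 0.24, 0, 0, 0, 0, -0.45, 0, 0.24, 0, 0, 0, 0, -0.45, 0, 0.24, 0, 0, 0, 0, 0, 0, 0, 0, 0, 0, 0])

```text
time_s: 18.48
tool_pos: [0.413, 0.1032, 0.1123]
ee_rot: [0.74, 0.624, -0.187, 0.167]
contact_force: [-0.1, -0.8, -2.9]
opening: 0.0179
```

```bash
python3 tip.py; python3 -c "
from h import *
snap('scene','s17');crop('pics/s17.png','pics/c22.png',150,210,270,310,6)"
```

```text
t 18.48 tcp [0.413  0.1032 0.1123] pitch 29.06 roll 0.8 edge along -0.0478 lat(tool y) 0.0003 edge z 0.0091 F [-0.1 -0.8 -2.9] [-0.24  0.54 -0.59  1.96  0.6   1.25 -1.34]
```

View pics/c22.png

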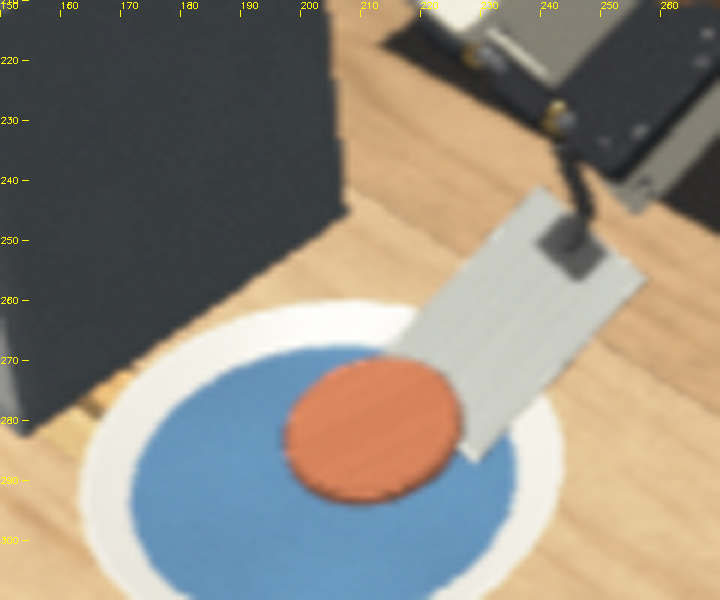

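Call:
move_arm(commands=[-0.45, 0, 0.22, 0, 0, 0, 0, -0.45, 0, 0.22, 0, 0, 0, 0, -0.45, 0, 0.2, 0, 0, 0, 0, -0.45, 0, 0.1, 0, 0, 0, 0, -0.45, 0, 0, 0, 0, 0, 0])

```text
time_s: 19.15
tool_pos: [0.4092, 0.0806, 0.1168]
ee_rot: [0.74, 0.625, -0.187, 0.167]
contact_force: [-0.0, 0.8, -2.1]
opening: 0.0174
```

```bash
python3 tip.py; python3 -c "
from h import *
snap('scene','s18');crop('pics/s18.png','pics/c23.png',150,210,270,310,6)
c=load('s18')"
```

```text
t 19.15 tcp [0.4092 0.0806 0.1168] pitch 29.03 roll 0.8 edge along -0.0706 lat(tool y) 0.0004 edge z 0.0137 F [-0.   0.8 -2.1] [-0.2   0.51 -0.59  2.    0.61  1.23 -1.32]
```

View pics/c23.png

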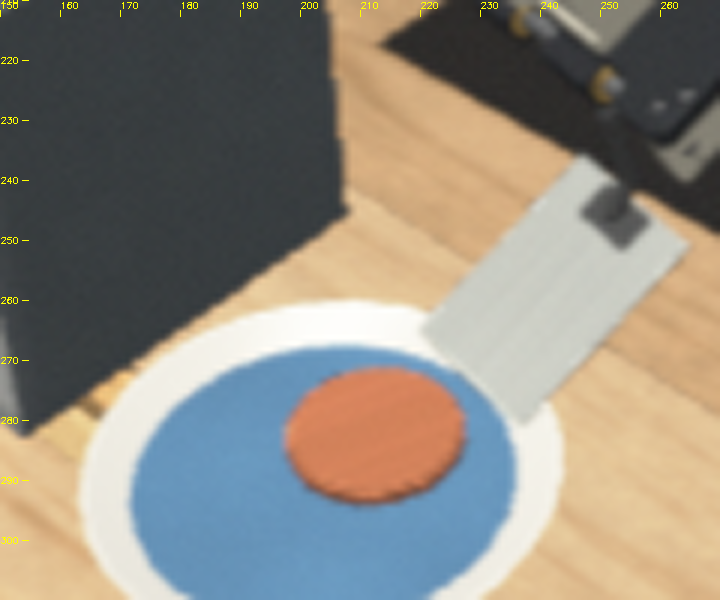

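```bash
python3 -c "
from h import *
c=load('s18')
px=(np.array([(375,431),(284,435),(466,428),(380,368),(370,494)])+.5)/6-.5+[150,210]
b=back(c,px,.017);print(b.round(4),np.hypot(*(b[0,:2]-[.44,.256])),np.linalg.norm(b[1]-b[2]))"
```

```text
[[0.4352 0.2322 0.017 ]
 [0.461  0.2573 0.017 ]
 [0.409  0.2074 0.017 ]
 [0.4593 0.2062 0.017 ]
 [0.4122 0.2571 0.017 ]] 0.024240766392403645 0.07202773447621506
```

Call:
move_arm(commands=[-0.8, 0, -0.6, 0, 2, 0, 0, -0.8, 0, -1.2, 0, 5, 0, 0, -0.8, 0, -1.2, 0, 7, 0, 0, -0.8, 0, -1.0, 0, 7, 0, 0, -0.6, 0, -0.5, 0, 7, 0, 0])

```text
time_s: 19.82
tool_pos: [0.4057, 0.0622, 0.1727]
ee_rot: [0.763, 0.647, -0.0, 0.011]
contact_force: [-0.9, -0.6, -2.6]
opening: 0.0174
```

```bash
python3 tip.py;python3 st.py
```

```text
t 19.82 tcp [0.4057 0.0622 0.1727] pitch 0.85 roll 0.95 edge along -0.0534 lat(tool y) -0.0015 edge z 0.1326 F [-0.9 -0.6 -2.6] [ 0.33  0.22 -0.72  2.1   0.22  0.88 -0.68]
t 19.82 tcp [0.4057 0.0622 0.1727] yaw 80.59 pitch(nose dn) 0.85 roll 0.95
stopframe -0.2746 0.2752 F [-0.9 -0.6 -2.6] M [-0.14  0.06  0.12] open 0.017359972072595566
```

Call:
move_arm(commands=[-1.5, 0.25, 0, 1, 0.9, 0, 0, -2.0, 0.35, 0, 0, 0, 0, 0, -2.0, 0.35, 0, 0, 0, 0, 0, -2.0, 0.35, 0, 0, 0, 0, 0, -2.0, 0.35, 0, 0, 0, 4, 0])

```text
time_s: 20.45
tool_pos: [0.4057, -0.0351, 0.1722]
ee_rot: [0.786, 0.618, -0.002, -0.0]
contact_force: [0.9, 0.2, -2.0]
opening: 0.0176
```

Call:
move_arm(commands=[0, 0.6, 0, 0, 0, 8, 0, 0.1, 0.6, 0, 0, 0, 8, 0, 0.3, 0.6, 0, 0, 0, 8, 0, 0.4, 0.5, 0, 0, 0, 8, 0, 0.4, 0.4, 0, 0, 0, 8, 0])

```text
time_s: 21.08
tool_pos: [0.4366, -0.0374, 0.172]
ee_rot: [0.951, 0.31, -0.002, 0.0]
contact_force: [-0.3, 0.5, -2.5]
opening: 0.0177
```

Call:
move_arm(commands=[0.5, 0.3, 0, 0, 0, 8, 0, 0.5, 0.3, 0, 0, 0, 8, 0, 0.6, 0.2, 0, 0, 0, 8, 0, 0.6, 0.1, 0, 0, 0, 8, 0, 0, 0, 0, 0, 0, 3, 0])

```text
time_s: 21.7
tool_pos: [0.4608, -0.0364, 0.1719]
ee_rot: [1.0, 0.011, -0.002, 0.001]
contact_force: [0.1, -0.1, -2.5]
opening: 0.0177
```

```bash
python3 st.py; python3 -c "
from h import *
snap('wrist','w20')"
```

```text
t 21.7 tcp [ 0.4608 -0.0364  0.1719] yaw 1.22 pitch(nose dn) 0.23 roll 0.09
stopframe -0.2023 0.1884 F [ 0.1 -0.1 -2.5] M [0.03 0.16 0.05] open 0.017732089317720297
```

View pics/w20.png

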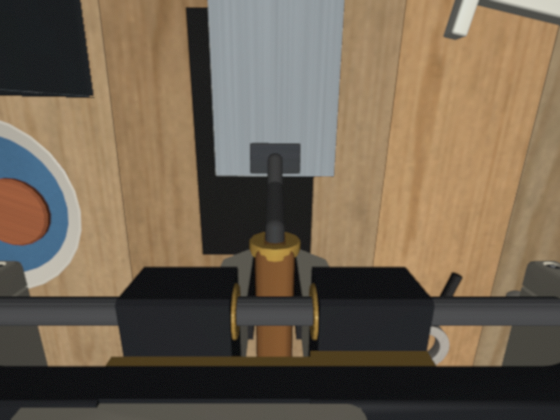

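Call:
move_arm(commands=[0.4, -1.1, 2.0, 0, 0, 0.4, 0, 0.3, -1.1, 3.5, 0, 0, 0, 0, 0, 0, 3.5, 0, 0, 0, 0, 0, 0, 2.6, 0, 0, 0, 0, 0, 0, 1.0, 0, 0, 0, 0])

```text
time_s: 22.38
tool_pos: [0.4656, -0.0145, 0.0447]
ee_rot: [1.0, 0.01, -0.003, 0.001]
contact_force: [-0.8, 0.4, -1.5]
opening: 0.0169
```

Call:
move_arm(commands=[0, 0, 0.15, 0, 0, 0, 0, 0, 0, 0.15, 0, 0, 0, 0, 0, 0, 0.1, 0, 0, 0, 0, 0, 0, 0, 0, 0, 0, 0, 0, 0, 0, 0, 0, 0, 0])

```text
time_s: 23.0
tool_pos: [0.4668, -0.0143, 0.0422]
ee_rot: [1.0, 0.01, -0.002, 0.001]
contact_force: [0.0, -0.1, -1.7]
opening: 0.0174
```

```bash
python3 st.py; python3 -c "
from h import *
snap('scene','s21');crop('pics/s21.png','pics/c24.png',200,170,320,260,6)"
```

```text
t 23.0 tcp [ 0.4668 -0.0143  0.0422] yaw 1.15 pitch(nose dn) 0.19 roll 0.09
stopframe -0.2005 0.2113 F [ 0.  -0.1 -1.7] M [-0.02  0.1  -0.01] open 0.01739897559224116
```

View pics/c24.png

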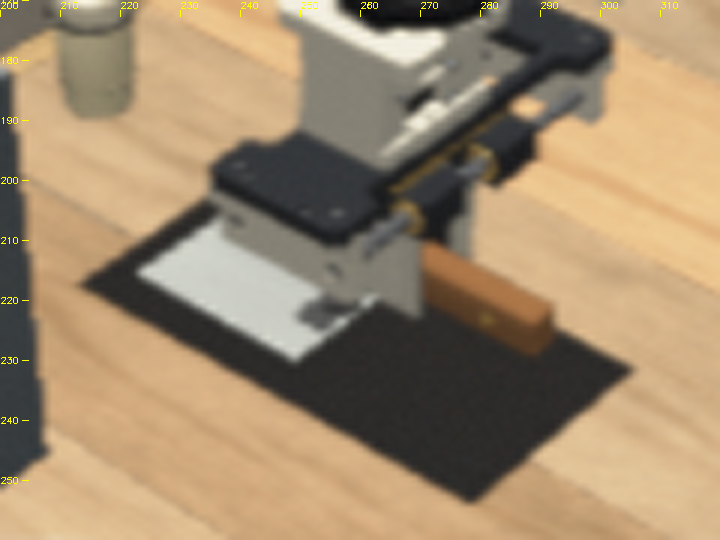

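Call:
move_arm(commands=[0, 0, 0.1, 0, 0, 0, 0, 0, 0, 0, 0, 0, 0, 0, 0, 0, 0.1, 0, 0, 0, 0, 0, 0, 0, 0, 0, 0, 0, 0, 0, 0, 0, 0, 0, 0])

```text
time_s: 23.68
tool_pos: [0.4665, -0.0142, 0.0409]
ee_rot: [1.0, 0.01, -0.002, 0.001]
contact_force: [-5.8, -1.5, 17.8]
opening: 0.0175
```

Call:
move_arm(commands=[0, 0, -0.1, 0, 0, 0, 0, 0, 0, 0, 0, 0, 0, 3, 0, 0, 0, 0, 0, 0, 5, 0, 0, 0, 0, 0, 0, 6, 0, 0, 0, 0, 0, 0, 6])

```text
time_s: 24.3
tool_pos: [0.4665, -0.0142, 0.0408]
ee_rot: [1.0, 0.01, -0.002, 0.001]
contact_force: [0.3, 0.7, 0.6]
opening: 0.0531
```

Call:
move_arm(commands=[0, 0, -1, 0, 0, 0, 6, 0, 0, -2, 0, 0, 0, 6, 0, 0, -4, 0, 0, 0, 6, 0, 0, -5, 0, 0, 0, 6, 0, 0, -5, 0, 0, 0, 6])

```text
time_s: 24.92
tool_pos: [0.4668, -0.0138, 0.2131]
ee_rot: [1.0, 0.01, -0.002, 0.001]
contact_force: [0.4, 0.0, 0.3]
opening: 0.0601
```

```bash
python3 st.py; python3 -c "
from h import *
snap('scene','s22');snap('wrist','w22');crop('pics/s22.png','pics/c25.png',150,170,320,300,4);snap('side','d22')"
```

```text
t 24.93 tcp [ 0.4668 -0.0138  0.2131] yaw 1.17 pitch(nose dn) 0.21 roll 0.08
stopframe -0.2006 0.2117 F [0.4 0.  0.3] M [ 0.01 -0.09  0.01] open 0.06014973005019719
```

View pics/c25.png

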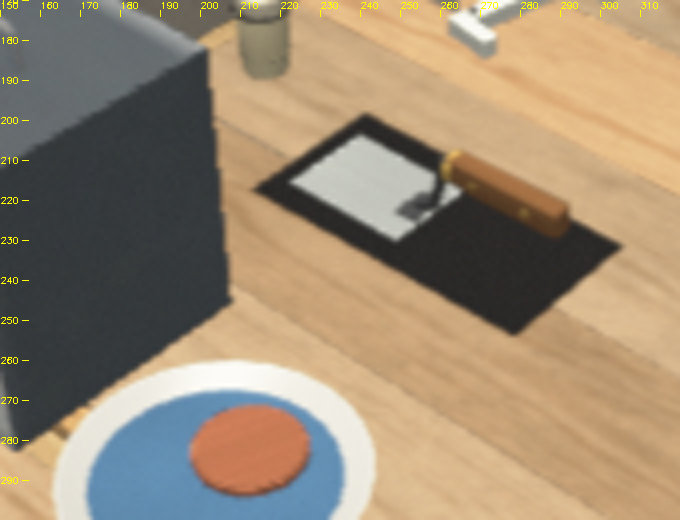

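View pics/w22.png

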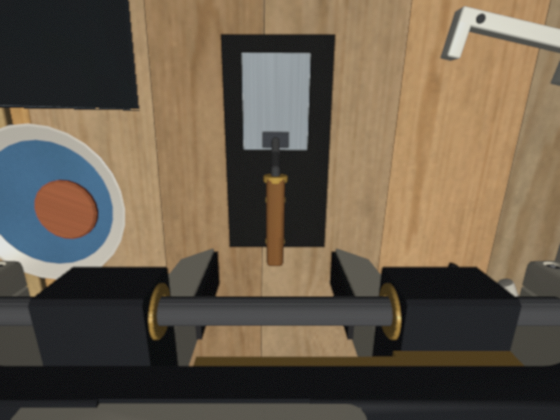

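View pics/d22.png

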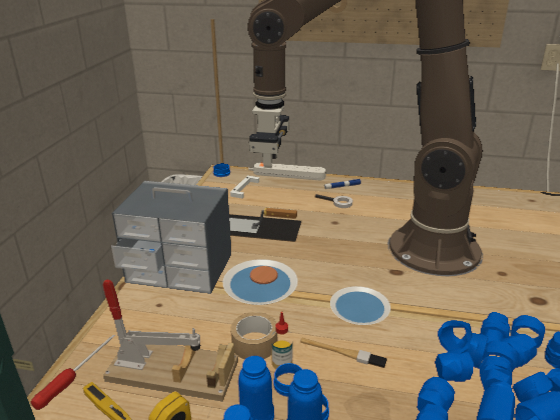

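```bash
python3 -c "
from h import *
c=load('w22')
d=back(c,[(66,209)],.017)[0];print('disc',d.round(4),np.hypot(*(d[:2]-[.44,.256])))
b=back(c,[(242,53),(310,53),(243,150),(309,150)],.005);print('blade',b.round(4).tolist())
m=back(c,[(222,35),(334,35),(229,248),(325,247)],.003);print('mat',m.round(4).tolist())
from workcell import env;env.job_done()"
```

```text
disc [0.4381 0.2288 0.017 ] 0.0272993946869418
blade [[0.609, 0.024, 0.005], [0.6104, -0.0473, 0.005], [0.5085, 0.0238, 0.005], [0.51, -0.0513, 0.005]]
mat [[0.6259, 0.0448, 0.003], [0.6282, -0.0715, 0.003], [0.3866, 0.0425, 0.003], [0.3902, -0.0777, 0.003]]
the job is handed in; nothing more can be done
```

I slid the blade under the disc against the stop rail, lifted it and carried it level. I tipped it onto the larger plate (measured 190 mm across, against 142 mm for the look-alike). At about 23° of tilt it slid half off and stuck, so I drew the blade out from under it. The lifter is back on the mat with the gripper open and clear. I handed the job in at about 25 s of the 70 s allowed. The hand-in gives no verdict, so this rests on my own checks.

**Disc:** it looks flat on the plate's floor with the same face up. It is about 24 mm (scene camera) to 27 mm (wrist camera) from the plate's centre, against 50 mm allowed. The fingers stayed on the handle throughout.

**Lifter:** it looks flat, with the blade measuring 100 × 72 to 75 mm where 100 × 72 mm is right. The centre of the blade is about 50 mm forward of the mat's centre and 3 mm to the side.

**Bystanders:** the gauge, marker and one cartridge looked unmoved; I did not measure them afterwards, nor find the second cartridge in the pictures.

**Disagreements:** before the lift, the scene and side cameras differed by about 5 mm on the stop, 8 mm on the disc and 0.7° on the stop's heading. I used values in between and took the disc's sideways position from the wrist camera. No check failed.

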